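Close the calorimeter cups and start the stirrer

TASK

Get the calorimeter run started: close every cup standing on the stirrer with the lid of its size, seated fully home in the mouth, and put a dial thermometer down through the hole of each lid until its collar rests on the lid. When all the cups are closed, turn the stirrer's speed knob clockwise to the long mark. Do not shift the cups from their places, and leave the spare lids lying flat on the bench and the spare thermometers hanging in the rack.

Things in the scene. Friction and masses are not known exactly. Their poses are not given: they have to be found in the camera images.
- big_cup_a_mouth (a point): large calorimeter cup of aluminium, round, 84 mm outside, 90 mm tall, loose, standing on one of the stirrer's four places; absent in some runs. The point is the centre of its mouth, level with the rim, z up. Inside the rim is a round rebate 72 mm wide and 8 mm deep that takes the lid's flange; below it the bore is 60 mm wide (floor 78 mm below the rim)
- big_cup_b_mouth (a point): large calorimeter cup of aluminium, round, 84 mm outside, 90 mm tall, loose, standing on one of the stirrer's four places; absent in some runs. The point is the centre of its mouth, level with the rim, z up. Inside the rim is a round rebate 72 mm wide and 8 mm deep that takes the lid's flange; below it the bore is 60 mm wide (floor 78 mm below the rim)
- small_cup_a_mouth (a point): small calorimeter cup of aluminium, round, 68 mm outside, 90 mm tall, loose, standing on one of the stirrer's four places; absent in some runs. The point is the centre of its mouth, level with the rim, z up. Inside the rim is a round rebate 56 mm wide and 8 mm deep that takes the lid's flange; below it the bore is 42 mm wide (floor 78 mm below the rim)
- small_cup_b_mouth (a point): small calorimeter cup of aluminium, round, 68 mm outside, 90 mm tall, loose, standing on one of the stirrer's four places; absent in some runs. The point is the centre of its mouth, level with the rim, z up. Inside the rim is a round rebate 56 mm wide and 8 mm deep that takes the lid's flange; below it the bore is 42 mm wide (floor 78 mm below the rim)
- big_lid_a_boss (a point): white plastic lid for a large cup, lying flat on the bench, boss up: round flange 69 mm wide and 8 mm thick, and on it a round boss 28 mm wide and 24 mm tall to hold it by; a hole 11 mm wide runs upright through the middle of boss and flange. 70 g. The point is the centre of the boss, 20 mm above the lid's underside (12 mm above and below it to the boss's ends), z up. Home in the cup the flange is flush with the rim and this point 12 mm above the rim
- big_lid_b_boss (a point): white plastic lid for a large cup, lying flat on the bench, boss up: round flange 69 mm wide and 8 mm thick, and on it a round boss 28 mm wide and 24 mm tall to hold it by; a hole 11 mm wide runs upright through the middle of boss and flange. 70 g. The point is the centre of the boss, 20 mm above the lid's underside (12 mm above and below it to the boss's ends), z up. Home in the cup the flange is flush with the rim and this point 12 mm above the rim
- small_lid_a_boss (a point): white plastic lid for a small cup, lying flat on the bench, boss up: round flange 53 mm wide and 8 mm thick, and on it a round boss 28 mm wide and 24 mm tall to hold it by; a hole 11 mm wide runs upright through the middle of boss and flange. 50 g. The point is the centre of the boss, 20 mm above the lid's underside (12 mm above and below it to the boss's ends), z up. Home in the cup the flange is flush with the rim and this point 12 mm above the rim
- small_lid_b_boss (a point): white plastic lid for a small cup, lying flat on the bench, boss up: round flange 53 mm wide and 8 mm thick, and on it a round boss 28 mm wide and 24 mm tall to hold it by; a hole 11 mm wide runs upright through the middle of boss and flange. 50 g. The point is the centre of the boss, 20 mm above the lid's underside (12 mm above and below it to the boss's ends), z up. Home in the cup the flange is flush with the rim and this point 12 mm above the rim
- thermo_a_head (a point): dial thermometer: straight steel stem 8 mm wide and 100 mm long with a round end, above it a collar about 20 mm wide and 12 mm tall, above that the round dial head 30 mm wide and 14 mm tall to hold it by. 60 g. It hangs upright in the rack on its collar. The point is the centre of the dial head, 19 mm above the collar's underside; z runs along the stem, upward. Home in a lid, the collar rests on the boss and the point is 31 mm above the boss's centre
- thermo_a_tip (a point): the lower end of that thermometer's stem, 119 mm below the centre of its head
- thermo_b_head (a point): dial thermometer: straight steel stem 8 mm wide and 100 mm long with a round end, above it a collar about 20 mm wide and 12 mm tall, above that the round dial head 30 mm wide and 14 mm tall to hold it by. 60 g. It hangs upright in the rack on its collar. The point is the centre of the dial head, 19 mm above the collar's underside; z runs along the stem, upward. Home in a lid, the collar rests on the boss and the point is 31 mm above the boss's centre
- thermo_b_tip (a point): the lower end of that thermometer's stem, 119 mm below the centre of its head
- thermo_c_head (a point): dial thermometer: straight steel stem 8 mm wide and 100 mm long with a round end, above it a collar about 20 mm wide and 12 mm tall, above that the round dial head 30 mm wide and 14 mm tall to hold it by. 60 g. It hangs upright in the rack on its collar. The point is the centre of the dial head, 19 mm above the collar's underside; z runs along the stem, upward. Home in a lid, the collar rests on the boss and the point is 31 mm above the boss's centre
- thermo_c_tip (a point): the lower end of that thermometer's stem, 119 mm below the centre of its head
- thermo_d_head (a point): dial thermometer: straight steel stem 8 mm wide and 100 mm long with a round end, above it a collar about 20 mm wide and 12 mm tall, above that the round dial head 30 mm wide and 14 mm tall to hold it by. 60 g. It hangs upright in the rack on its collar. The point is the centre of the dial head, 19 mm above the collar's underside; z runs along the stem, upward. Home in a lid, the collar rests on the boss and the point is 31 mm above the boss's centre
- thermo_d_tip (a point): the lower end of that thermometer's stem, 119 mm below the centre of its head
- rack: wooden thermometer rack, fixed, 210 mm (its x) by 70 mm (its y), its top 112 mm above the bench; origin at the middle of its foot. Four holes 12 mm wide in a row along its x, 48 mm apart, at x = -72, -24, 24, 72 mm; in each hangs one thermometer, heads 18 mm apart
- speed (a joint): the stirrer's speed knob, rad: 0 is off (bar pointing at the robot side); it grows as the knob is turned clockwise seen from above, up to 2.2, and stays where it is left. Short scale marks every 0.4; the one long mark is at 1.2
- speed_grip (a point): the speed knob's grip: an upright black bar 42 mm long (along this point's x), 14 mm wide (along its y) and 32 mm tall on a round disc 44 mm wide. The point is on the turning axis, 7 mm below the bar's top and 31 mm above the knob's underside; its axes turn with the knob. The knob stands on the raised housing at the right end of the stirrer, 125 mm from the nearest cup place. The housing's top is 75 mm above the bench
- stirrer: four-place magnetic stirrer, fixed, white, 150 mm (its x) by 530 mm (its y), top 40 mm above the bench; origin at the middle of its foot. Cup places along its y at 210, 110, 10 and -90 mm; speed knob at y = -215 mm
- beaker_rim (a point): glass beaker 66 mm wide and 90 mm tall, a bystander beyond the stirrer; centre of its mouth

How it is judged:
On the way, in this order (a step that is already met when the one before it is completed fails the run):
1. every cup present has the lid of its size home in its mouth and a thermometer home through that lid (((horizontal distance between big_lid_a_boss and big_cup_a_mouth below 0.006 m and z of big_lid_a_boss in the frame of big_cup_a_mouth between 0.008 and 0.016 m and angle between big_lid_a_boss's own z axis and vertical below 0.08 rad) or (horizontal distance between big_lid_b_boss and big_cup_a_mouth below 0.006 m and z of big_lid_b_boss in the frame of big_cup_a_mouth between 0.008 and 0.016 m and angle between big_lid_b_boss's own z axis and vertical below 0.08 rad)) and ((horizontal distance between thermo_a_tip and big_cup_a_mouth below 0.012 m and z of thermo_a_head in the frame of big_cup_a_mouth between 0.038 and 0.048 m and angle between thermo_a_head's own z axis and vertical below 0.12 rad) or (horizontal distance between thermo_b_tip and big_cup_a_mouth below 0.012 m and z of thermo_b_head in the frame of big_cup_a_mouth between 0.038 and 0.048 m and angle between thermo_b_head's own z axis and vertical below 0.12 rad) or (horizontal distance between thermo_c_tip and big_cup_a_mouth below 0.012 m and z of thermo_c_head in the frame of big_cup_a_mouth between 0.038 and 0.048 m and angle between thermo_c_head's own z axis and vertical below 0.12 rad) or (horizontal distance between thermo_d_tip and big_cup_a_mouth below 0.012 m and z of thermo_d_head in the frame of big_cup_a_mouth between 0.038 and 0.048 m and angle between thermo_d_head's own z axis and vertical below 0.12 rad)) and ((horizontal distance between big_lid_a_boss and big_cup_b_mouth below 0.006 m and z of big_lid_a_boss in the frame of big_cup_b_mouth between 0.008 and 0.016 m and angle between big_lid_a_boss's own z axis and vertical below 0.08 rad) or (horizontal distance between big_lid_b_boss and big_cup_b_mouth below 0.006 m and z of big_lid_b_boss in the frame of big_cup_b_mouth between 0.008 and 0.016 m and angle between big_lid_b_boss's own z axis and vertical below 0.08 rad)) and ((horizontal distance between thermo_a_tip and big_cup_b_mouth below 0.012 m and z of thermo_a_head in the frame of big_cup_b_mouth between 0.038 and 0.048 m and angle between thermo_a_head's own z axis and vertical below 0.12 rad) or (horizontal distance between thermo_b_tip and big_cup_b_mouth below 0.012 m and z of thermo_b_head in the frame of big_cup_b_mouth between 0.038 and 0.048 m and angle between thermo_b_head's own z axis and vertical below 0.12 rad) or (horizontal distance between thermo_c_tip and big_cup_b_mouth below 0.012 m and z of thermo_c_head in the frame of big_cup_b_mouth between 0.038 and 0.048 m and angle between thermo_c_head's own z axis and vertical below 0.12 rad) or (horizontal distance between thermo_d_tip and big_cup_b_mouth below 0.012 m and z of thermo_d_head in the frame of big_cup_b_mouth between 0.038 and 0.048 m and angle between thermo_d_head's own z axis and vertical below 0.12 rad)) and ((horizontal distance between small_lid_a_boss and small_cup_a_mouth below 0.006 m and z of small_lid_a_boss in the frame of small_cup_a_mouth between 0.008 and 0.016 m and angle between small_lid_a_boss's own z axis and vertical below 0.08 rad) or (horizontal distance between small_lid_b_boss and small_cup_a_mouth below 0.006 m and z of small_lid_b_boss in the frame of small_cup_a_mouth between 0.008 and 0.016 m and angle between small_lid_b_boss's own z axis and vertical below 0.08 rad)) and ((horizontal distance between thermo_a_tip and small_cup_a_mouth below 0.012 m and z of thermo_a_head in the frame of small_cup_a_mouth between 0.038 and 0.048 m and angle between thermo_a_head's own z axis and vertical below 0.12 rad) or (horizontal distance between thermo_b_tip and small_cup_a_mouth below 0.012 m and z of thermo_b_head in the frame of small_cup_a_mouth between 0.038 and 0.048 m and angle between thermo_b_head's own z axis and vertical below 0.12 rad) or (horizontal distance between thermo_c_tip and small_cup_a_mouth below 0.012 m and z of thermo_c_head in the frame of small_cup_a_mouth between 0.038 and 0.048 m and angle between thermo_c_head's own z axis and vertical below 0.12 rad) or (horizontal distance between thermo_d_tip and small_cup_a_mouth below 0.012 m and z of thermo_d_head in the frame of small_cup_a_mouth between 0.038 and 0.048 m and angle between thermo_d_head's own z axis and vertical below 0.12 rad)) and ((horizontal distance between small_lid_a_boss and small_cup_b_mouth below 0.006 m and z of small_lid_a_boss in the frame of small_cup_b_mouth between 0.008 and 0.016 m and angle between small_lid_a_boss's own z axis and vertical below 0.08 rad) or (horizontal distance between small_lid_b_boss and small_cup_b_mouth below 0.006 m and z of small_lid_b_boss in the frame of small_cup_b_mouth between 0.008 and 0.016 m and angle between small_lid_b_boss's own z axis and vertical below 0.08 rad)) and ((horizontal distance between thermo_a_tip and small_cup_b_mouth below 0.012 m and z of thermo_a_head in the frame of small_cup_b_mouth between 0.038 and 0.048 m and angle between thermo_a_head's own z axis and vertical below 0.12 rad) or (horizontal distance between thermo_b_tip and small_cup_b_mouth below 0.012 m and z of thermo_b_head in the frame of small_cup_b_mouth between 0.038 and 0.048 m and angle between thermo_b_head's own z axis and vertical below 0.12 rad) or (horizontal distance between thermo_c_tip and small_cup_b_mouth below 0.012 m and z of thermo_c_head in the frame of small_cup_b_mouth between 0.038 and 0.048 m and angle between thermo_c_head's own z axis and vertical below 0.12 rad) or (horizontal distance between thermo_d_tip and small_cup_b_mouth below 0.012 m and z of thermo_d_head in the frame of small_cup_b_mouth between 0.038 and 0.048 m and angle between thermo_d_head's own z axis and vertical below 0.12 rad))), for 0.3 s.
2. the speed knob is turned to the long mark (value of joint speed between 1 and 1.4 rad), for 0.2 s.
At the end, for the whole second after the job is handed in: Each cup present has a lid of its size level and home (4 mm in height, 6 mm off centre) and a thermometer upright through it, collar on lid (5 mm); knob at 1.2 rad within 0.2; spare lids flat on the bench, boss up; spare thermometers upright in the rack; no cup moved 20 mm (all of step 1 and all of step 2 and ((horizontal distance between big_lid_a_boss and big_cup_a_mouth below 0.006 m and z of big_lid_a_boss in the frame of big_cup_a_mouth between 0.008 and 0.016 m and angle between big_lid_a_boss's own z axis and vertical below 0.08 rad) or (horizontal distance between big_lid_a_boss and big_cup_b_mouth below 0.006 m and z of big_lid_a_boss in the frame of big_cup_b_mouth between 0.008 and 0.016 m and angle between big_lid_a_boss's own z axis and vertical below 0.08 rad) or (height (world z) of big_lid_a_boss below 0.03 m and angle between big_lid_a_boss's own z axis and vertical below 0.1 rad)) and ((horizontal distance between big_lid_b_boss and big_cup_a_mouth below 0.006 m and z of big_lid_b_boss in the frame of big_cup_a_mouth between 0.008 and 0.016 m and angle between big_lid_b_boss's own z axis and vertical below 0.08 rad) or (horizontal distance between big_lid_b_boss and big_cup_b_mouth below 0.006 m and z of big_lid_b_boss in the frame of big_cup_b_mouth between 0.008 and 0.016 m and angle between big_lid_b_boss's own z axis and vertical below 0.08 rad) or (height (world z) of big_lid_b_boss below 0.03 m and angle between big_lid_b_boss's own z axis and vertical below 0.1 rad)) and ((horizontal distance between small_lid_a_boss and small_cup_a_mouth below 0.006 m and z of small_lid_a_boss in the frame of small_cup_a_mouth between 0.008 and 0.016 m and angle between small_lid_a_boss's own z axis and vertical below 0.08 rad) or (horizontal distance between small_lid_a_boss and small_cup_b_mouth below 0.006 m and z of small_lid_a_boss in the frame of small_cup_b_mouth between 0.008 and 0.016 m and angle between small_lid_a_boss's own z axis and vertical below 0.08 rad) or (height (world z) of small_lid_a_boss below 0.03 m and angle between small_lid_a_boss's own z axis and vertical below 0.1 rad)) and ((horizontal distance between small_lid_b_boss and small_cup_a_mouth below 0.006 m and z of small_lid_b_boss in the frame of small_cup_a_mouth between 0.008 and 0.016 m and angle between small_lid_b_boss's own z axis and vertical below 0.08 rad) or (horizontal distance between small_lid_b_boss and small_cup_b_mouth below 0.006 m and z of small_lid_b_boss in the frame of small_cup_b_mouth between 0.008 and 0.016 m and angle between small_lid_b_boss's own z axis and vertical below 0.08 rad) or (height (world z) of small_lid_b_boss below 0.03 m and angle between small_lid_b_boss's own z axis and vertical below 0.1 rad)) and ((horizontal distance between thermo_a_head and rack below 0.1 m and z of thermo_a_head in the frame of rack between 0.124 and 0.138 m and angle between thermo_a_head's own z axis and vertical below 0.12 rad) or (horizontal distance between thermo_a_tip and big_cup_a_mouth below 0.012 m and z of thermo_a_head in the frame of big_cup_a_mouth between 0.038 and 0.048 m and angle between thermo_a_head's own z axis and vertical below 0.12 rad) or (horizontal distance between thermo_a_tip and big_cup_b_mouth below 0.012 m and z of thermo_a_head in the frame of big_cup_b_mouth between 0.038 and 0.048 m and angle between thermo_a_head's own z axis and vertical below 0.12 rad) or (horizontal distance between thermo_a_tip and small_cup_a_mouth below 0.012 m and z of thermo_a_head in the frame of small_cup_a_mouth between 0.038 and 0.048 m and angle between thermo_a_head's own z axis and vertical below 0.12 rad) or (horizontal distance between thermo_a_tip and small_cup_b_mouth below 0.012 m and z of thermo_a_head in the frame of small_cup_b_mouth between 0.038 and 0.048 m and angle between thermo_a_head's own z axis and vertical below 0.12 rad)) and ((horizontal distance between thermo_b_head and rack below 0.1 m and z of thermo_b_head in the frame of rack between 0.124 and 0.138 m and angle between thermo_b_head's own z axis and vertical below 0.12 rad) or (horizontal distance between thermo_b_tip and big_cup_a_mouth below 0.012 m and z of thermo_b_head in the frame of big_cup_a_mouth between 0.038 and 0.048 m and angle between thermo_b_head's own z axis and vertical below 0.12 rad) or (horizontal distance between thermo_b_tip and big_cup_b_mouth below 0.012 m and z of thermo_b_head in the frame of big_cup_b_mouth between 0.038 and 0.048 m and angle between thermo_b_head's own z axis and vertical below 0.12 rad) or (horizontal distance between thermo_b_tip and small_cup_a_mouth below 0.012 m and z of thermo_b_head in the frame of small_cup_a_mouth between 0.038 and 0.048 m and angle between thermo_b_head's own z axis and vertical below 0.12 rad) or (horizontal distance between thermo_b_tip and small_cup_b_mouth below 0.012 m and z of thermo_b_head in the frame of small_cup_b_mouth between 0.038 and 0.048 m and angle between thermo_b_head's own z axis and vertical below 0.12 rad)) and ((horizontal distance between thermo_c_head and rack below 0.1 m and z of thermo_c_head in the frame of rack between 0.124 and 0.138 m and angle between thermo_c_head's own z axis and vertical below 0.12 rad) or (horizontal distance between thermo_c_tip and big_cup_a_mouth below 0.012 m and z of thermo_c_head in the frame of big_cup_a_mouth between 0.038 and 0.048 m and angle between thermo_c_head's own z axis and vertical below 0.12 rad) or (horizontal distance between thermo_c_tip and big_cup_b_mouth below 0.012 m and z of thermo_c_head in the frame of big_cup_b_mouth between 0.038 and 0.048 m and angle between thermo_c_head's own z axis and vertical below 0.12 rad) or (horizontal distance between thermo_c_tip and small_cup_a_mouth below 0.012 m and z of thermo_c_head in the frame of small_cup_a_mouth between 0.038 and 0.048 m and angle between thermo_c_head's own z axis and vertical below 0.12 rad) or (horizontal distance between thermo_c_tip and small_cup_b_mouth below 0.012 m and z of thermo_c_head in the frame of small_cup_b_mouth between 0.038 and 0.048 m and angle between thermo_c_head's own z axis and vertical below 0.12 rad)) and ((horizontal distance between thermo_d_head and rack below 0.1 m and z of thermo_d_head in the frame of rack between 0.124 and 0.138 m and angle between thermo_d_head's own z axis and vertical below 0.12 rad) or (horizontal distance between thermo_d_tip and big_cup_a_mouth below 0.012 m and z of thermo_d_head in the frame of big_cup_a_mouth between 0.038 and 0.048 m and angle between thermo_d_head's own z axis and vertical below 0.12 rad) or (horizontal distance between thermo_d_tip and big_cup_b_mouth below 0.012 m and z of thermo_d_head in the frame of big_cup_b_mouth between 0.038 and 0.048 m and angle between thermo_d_head's own z axis and vertical below 0.12 rad) or (horizontal distance between thermo_d_tip and small_cup_a_mouth below 0.012 m and z of thermo_d_head in the frame of small_cup_a_mouth between 0.038 and 0.048 m and angle between thermo_d_head's own z axis and vertical below 0.12 rad) or (horizontal distance between thermo_d_tip and small_cup_b_mouth below 0.012 m and z of thermo_d_head in the frame of small_cup_b_mouth between 0.038 and 0.048 m and angle between thermo_d_head's own z axis and vertical below 0.12 rad)) and distance of each of big_cup_a_mouth, big_cup_b_mouth, small_cup_a_mouth, small_cup_b_mouth from where it was at the start of the episode below 0.02 m); the robot touches nothing.
It fails at once if a cup is tipped over (angle between any of big_cup_a_mouth, big_cup_b_mouth, small_cup_a_mouth, small_cup_b_mouth's own z axis and vertical above 0.4 rad).
It fails at once if the glass beaker is tipped over (angle between beaker_rim's own z axis and vertical above 0.5 rad).
Of big_cup_a, big_cup_b, small_cup_a, small_cup_b only 2 to 3 are there at a start; the rules pass over those that are not, and their reading is None.
At some moment in a run one of big_lid_a, big_lid_b, small_lid_a, small_lid_b may be knocked a few centimetres aside while the robot is not near it.
It also fails if it takes over 210 s, if anything falls off the work surface, if the arm or the gripper's body presses on something with over 40 N, if the wrist force passes 120 N, or if a joint passes its speed limit or range.

ROBOT

A 6-joint arm with a two-finger parallel gripper is mounted at the origin on the work surface. World frame = base frame: x ahead of the robot, y to its left, z up, the work surface at z = 0. Lengths are in m, angles in rad, forces in N, time in s.
With the tool pointing down it reaches from about 0.35 to 0.775 m from the base axis. Payload 7.3 kg.
Tool frame: the origin (TCP) lies on the centre line of the jaws, within the pads' length; the fingertips stand 17 mm ahead of it and the grasp point (between the pads) lies 2 mm behind it (robot.tcp_to_tips is the distance from the TCP to the fingertips, in m); z points along the fingers, y is the line along which they close (so a half turn about z gives the same grasp; the last joint's range is limited). The gripper opens to 92 mm and grips with 3 to 60 N. Pads are 19 mm wide; open, the fingers measure 130 mm over their backs; the gripper's body (75 mm by 190 mm) begins 47 mm behind the grasp point.
Start: joints at [1.027, 0.342, 1.524, -0, 1.275, -0.146], TCP at [0.203, 0.484, 0.244] pointing down, gripper open.
Joint ranges: [-2.53, 2.53], [-0.77, 2.02], [0.04, 2.7], [-1, 4.14], [0.28, 2.66], [-3.11, 3.11]. Speed limits (rad/s): [2.57, 2.57, 3.14, 3.14, 3.14, 3.14].

INTERFACE

Orientations are given as [roll, pitch, yaw] about the fixed x, y, z axes, in that order (R = Rz(yaw) Ry(pitch) Rx(roll)).
In Python, from cell import robot gives the robot as it stands. The module is installed in compiled form; this text tells all that it offers.
- The arm moves only by the tool carry_out, never from a script. Its argument "commands" is a list of rows, each a list of 3 entries, a list of its own where there are three numbers: the shift along the tool's x, y, z in m, then the turn about the tool's z in rad, then the opening, from 0 (shut) to 1 (fully open). In form: [[[dx, dy, dz], yaw, claw], ...]. A call has 1 to 20 rows; each row shifts and turns the commanded pose from where the row before left it, along the tool's axes as they then stand; what a row does not reach is not made up. A row lasts 1/8 s, in which the tool goes at most 62.5 mm and 10.7 degrees, less where a joint would pass 70% of its speed; a pose out of reach is approached as far as the arm can. A call is refused whole if a number of a shift passes 0.0625 or a number of a turn 0.188, either way. A call with a gripper value outside its range is refused whole. The fingers move at their own pace and stop on an object; "newtons" is the grip in N (left out, the last holds). Time passes only in rows, so rows that do not move let the fingers close. It gives the time, the measured TCP pose, the force, the opening and the grip force at its end, in the units of the state.
- robot.observe(): the state, without advancing time (a new reading comes with each control period).
- robot.read_camera(name): name is "side" or "top"; returns a dict with "pixels" (400x640x3 uint8, red, green, blue), "fx", "fy", "cx", "cy" (pixels), "k1" (the pictures are not rectified: a ray, as slopes to the right and down, at radius r is drawn at 1 + k1 r^2 times it, then the intrinsics apply), "view" (4x4, takes a point from world to camera coordinates). Camera axes: x right, y up, looking along -z (the intrinsics and any distortion apply to the point x, -y, -z); pixel columns grow to the right and rows downward; lengths in m; the calibration is good to about 2 mm. A picture is of the moment at which its call begins. There is no depth.
- robot.hand_in(): hands the job in; it is judged then, once.
Trained networks look in a picture, given as the dict that the camera call returned (one of the last four; its "shot" number tells which), for a name from the list of things; names that differ only in an ending like _2 or _b are one class to them, and where a whole thing is asked for, a point or a joint stands for the part that bears it (a point fixed in the world has none). Each returns a list of dicts, best first, with "p" (0 to 1); they miss things now and then, are a little off and sometimes report something else, mostly with a low value. They report only what shows in the picture. A call takes as long as a camera call.
- robot.find_in(picture, name): "at" ([column, row] in pixels, amid what is visible of it).
- robot.tip_of(picture, name): "at" ([column, row] in pixels: a listed point, or the origin of a listed thing).
The state is a dict: "time": time; "qpos": joint angles; "qvel": joint speeds; "joint_efforts": joint torques, N m; "tool_pos": TCP position; "tool_rot": TCP orientation; "contact_force": force on the tool from outside, world axes, zero at the start; "torque": the same for the moment, N m; "opening": finger opening in m; "grip_force": force on a finger pad.
Only numpy, scipy, OpenCV 4.12 (cv2) and the standard library are available. Lean on these libraries where they do the work, as an engineer would, in place of code of your own. Each camera call takes 0.05 s, during which the arm holds its last target. There are 200 camera calls.

## Working session

There is one attempt and no reset: what is moved stays moved. The work goes in short steps, Python scripts to look and compute and a tool call to move; the robot and the scene stay as the last step left them, time stands still between calls to the robot, and variables do not carry over. Pictures are saved under pics/ and viewed, at most 14 in all, crops included, and the job is handed in when it is done.

Besides the shell and the picture viewer there is one more tool, called after "Request:" by a JSON object that holds its "op" and its "data", one argument or row to a line. carry_out: Moves the arm, as the interface text tells. Its arguments: {"type":"object","properties":{"commands":{"type":"array"},"newtons":{"type":"number"}},"required":["commands"]}

```bash
mkdir -p pics; cat > h.py <<'E'
from cell import robot
import numpy as np, cv2
def pic(n,save=None):
    p=robot.read_camera(n)
    if save: cv2.imwrite('pics/%s.png'%save,np.ascontiguousarray(p['pixels'][:,:,::-1]))
    return p
def ray(p,uv):
    xd=np.array([(uv[0]-p['cx'])/p['fx'],(uv[1]-p['cy'])/p['fy']]);x=xd.copy()
    for _ in range(30): x=xd/(1+p['k1']*(x@x))
    V=np.array(p['view']);R=V[:3,:3];o=-R.T@V[:3,3]
    return o,R.T@np.array([x[0],-x[1],-1.])
def atz(p,uv,z):
    o,d=ray(p,uv);return (o+d*(z-o[2])/d[2]).round(4)
def proj(p,X):
    V=np.array(p['view']);c=V[:3,:3]@np.asarray(X)+V[:3,3];x=np.array([c[0],-c[1]])/-c[2]
    x=x*(1+p['k1']*(x@x));return np.array([p['cx']+p['fx']*x[0],p['cy']+p['fy']*x[1]])
def tri(a,ua,b,ub):
    A=np.zeros((3,3));B=np.zeros(3)
    for p,u in((a,ua),(b,ub)):
        o,d=ray(p,u);d=d/np.linalg.norm(d);M=np.eye(3)-np.outer(d,d);A+=M;B+=M@o
    return np.linalg.solve(A,B)
E
cat > s.py <<'E'
from h import *
t=pic('top','top0');s=pic('side','side0')
for n,z in [('big_cup_a_mouth',.13),('small_cup_a_mouth',.13),('big_lid_a_boss',.02),('small_lid_a_boss',.02),('thermo_a_head',.131),('rack',0),('speed_grip',.106),('stirrer',0),('beaker_rim',.09)]:
    for p,c in((t,'T'),(s,'S')):
        for d in robot.tip_of(p,n):
            if d['p']>.2: print(c,n,round(d['p'],2),np.round(d['at'],1),atz(p,d['at'],z))
for p in(t,s):
    V=np.array(p['view']);print(-V[:3,:3].T@V[:3,3],p['fx'])
print(robot.observe())
E
python3 s.py
```

```text
T big_cup_a_mouth 0.67 [363.8 184.3] [ 0.6158 -0.0751  0.13  ]
S big_cup_a_mouth 0.62 [327.6 179.4] [ 0.6154 -0.0744  0.13  ]
T small_cup_a_mouth 0.95 [326.7 185.5] [0.6104 0.0291 0.13  ]
S small_cup_a_mouth 0.85 [314.2 198.9] [0.6104 0.0362 0.13  ]
T big_lid_a_boss 0.7 [213.5 206.1] [0.5597 0.3719 0.02  ]
T big_lid_a_boss 0.69 [287.5 248.5] [0.4363 0.1434 0.02  ]
S big_lid_a_boss 0.92 [362.4 271.6] [0.4418 0.146  0.02  ]
S big_lid_a_boss 0.33 [345.1 163.7] [ 0.6724 -0.3877  0.02  ]
T small_lid_a_boss 0.72 [425.6 251.9] [ 0.4342 -0.2685  0.02  ]
T small_lid_a_boss 0.64 [377.4 247. ] [ 0.446  -0.1249  0.02  ]
S small_lid_a_boss 0.67 [407.  190.7] [ 0.4332 -0.279   0.02  ]
S small_lid_a_boss 0.26 [375.1 238.7] [0.4523 0.0016 0.02  ]
T thermo_a_head 0.44 [202.7 240.4] [0.4496 0.3696 0.131 ]
S thermo_a_head 0.72 [330.  287.5] [0.4482 0.3508 0.131 ]
T rack 0.88 [222.3 219.6] [0.5211 0.3476 0.    ]
S rack 0.94 [305.2 327.8] [0.5065 0.3513 0.    ]
T speed_grip 0.48 [443.7 199.1] [ 0.5815 -0.3046  0.106 ]
S speed_grip 0.64 [359.2 149.1] [ 0.6087 -0.3389  0.106 ]
T stirrer 0.64 [366.  196.9] 
[... 487 characters left out ...]
1503695] 519.5817708098461
{'time': 1.0, 'qpos': array([ 1.02700356e+00,  3.41991908e-01,  1.52408983e+00, -1.52270324e-05,
        1.27541142e+00, -1.46003599e-01]), 'qvel': array([ 0.00025789, -0.00099987, -0.00021556,  0.00054067,  0.00137295,
       -0.00225863]), 'joint_efforts': array([ 7.74394321e-04, -4.31141388e+01, -2.44484085e+01,  7.16259331e-02,
        4.82976297e-02, -9.64313813e-06]), 'tool_pos': array([0.20336967, 0.48402938, 0.24374827]), 'tool_rot': array([3.14149633e+00, 2.88891360e-05, 2.74380792e+00]), 'contact_force': array([-0.98833194,  0.02722127,  0.17334013]), 'torque': array([0.02846942, 0.01943183, 0.01770807]), 'grip_force': 0.0, 'opening': 0.09197584858067023}
```

```bash
python3 -c "
import cv2
a=cv2.imread('pics/top0.png')[100:300,150:470];cv2.imwrite('pics/top0c.png',cv2.resize(a,(800,500),interpolation=2))
a=cv2.imread('pics/side0.png')[120:345,180:480];cv2.imwrite('pics/side0c.png',cv2.resize(a,(800,600),interpolation=2))"
```

```text
(no output)
```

View pics/top0c.png

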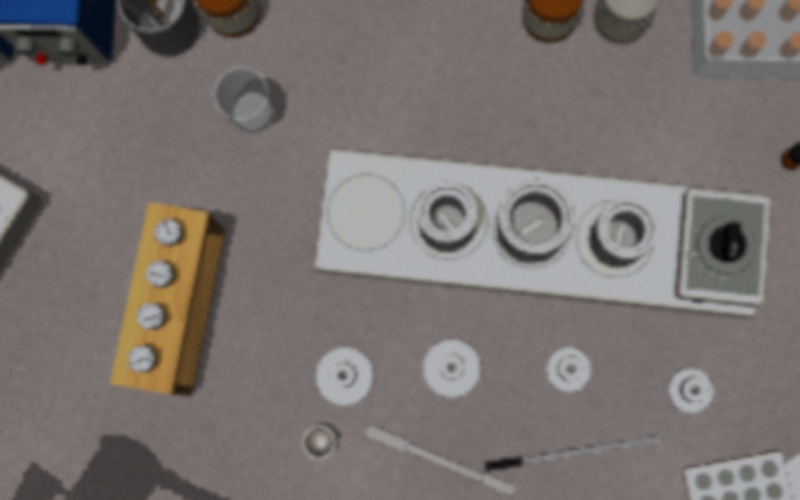

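View pics/side0c.png

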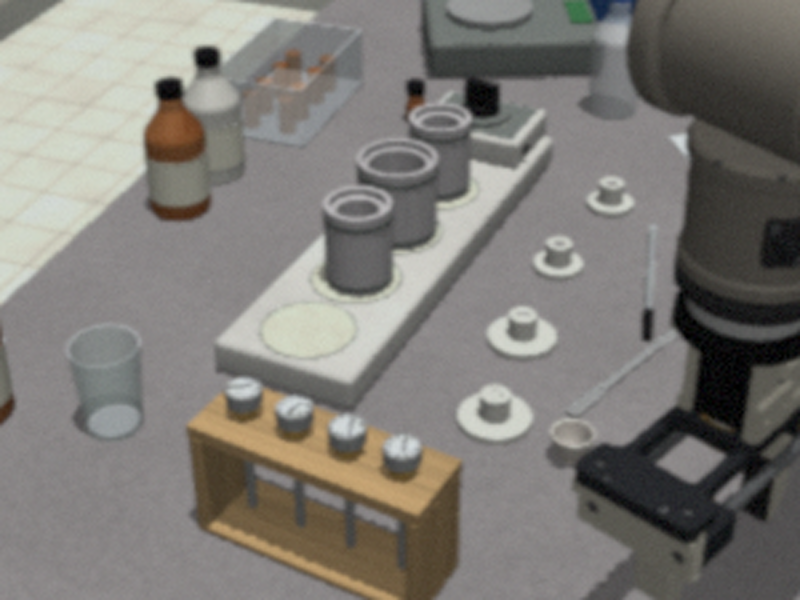

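```bash
cat >> h.py <<'E'
from scipy.optimize import minimize
def circ(p,x0,circles,rng=.008):
    """fit xy of coaxial upright circles [(r,z,sign)] by the gradient across the edge"""
    g=cv2.GaussianBlur(cv2.cvtColor(p['pixels'],cv2.COLOR_RGB2GRAY),(0,0),.8).astype(np.float32)
    a=np.linspace(0,2*np.pi,72,endpoint=False)
    def f(xy):
        s=0
        for r,z,sg in circles:
            v=[]
            for k in(-.0015,.0015):
                uv=np.array([proj(p,[xy[0]+(r+k)*np.cos(t),xy[1]+(r+k)*np.sin(t),z]) for t in a],np.float32)
                v.append(cv2.remap(g,uv[None,:,0],uv[None,:,1],cv2.INTER_LINEAR)[0])
            d=v[1]-v[0]
            s+=np.mean(np.abs(d)) if sg==0 else np.mean(sg*d)
        return -s
    n=np.linspace(-rng,rng,7)
    b=min(((f((x0[0]+i,x0[1]+j)),x0[0]+i,x0[1]+j) for i in n for j in n))
    r=minimize(f,b[1:],method='Nelder-Mead',options=dict(initial_simplex=[b[1:],(b[1]+.002,b[2]),(b[1],b[2]+.002)],xatol=1e-4,fatol=1e-3))
    return r.x.round(4),round(-r.fun,1)
BC=[(.042,.13,0),(.036,.13,0)];SC=[(.034,.13,0),(.028,.13,0)]
BL=[(.0345,.008,-1),(.014,.032,0)];SL=[(.0265,.008,-1),(.014,.032,0)];TH=[(.015,.138,0)]
E
cat > s2.py <<'E'
from h import *
ths=[(202.7,240.4)]
t=pic('top');s=pic('side')
c=lambda x,y:(150+x*.4,100+y*.4)
for n,uv,z,m in [('sc1',c(447,210),.13,SC),('bc',c(535,218),.13,BC),('sc2',c(624,228),.13,SC),('bl1',c(344,374),.02,BL),('bl2',c(452,367),.02,BL),('sl1',c(570,369),.02,SL),('sl2',c(692,389),.02,SL)]+[('th%d'%i,c(*q),.138,TH) for i,q in enumerate([(168,231),(160,273),(151,316),(142,358)])]:
    x0=atz(t,uv,z)[:2]
    print(n,x0,circ(t,x0,m),circ(s,x0,m))
for n in ['big_cup_a_mouth','small_cup_a_mouth','thermo_a_head','speed_grip']:
    for p,k in((t,'T'),(s,'S')):
        for d in robot.tip_of(p,n):
            print(k,n,round(d['p'],2),np.round(d['at'],1))
E
python3 s2.py
```

```text
sc1 [0.6148 0.0233] (array([0.6038, 0.0235]), np.float64(38.2)) (array([0.6134, 0.0153]), np.float64(22.1))
bc [ 0.6075 -0.0757] (array([ 0.6015, -0.0719]), np.float64(37.4)) (array([ 0.6091, -0.0843]), np.float64(18.3))
sc2 [ 0.598  -0.1756] (array([ 0.588 , -0.1662]), np.float64(39.6)) (array([ 0.6021, -0.1848]), np.float64(20.3))
bl1 [0.4331 0.143 ] (array([0.4323, 0.146 ]), np.float64(23.0)) (array([0.4358, 0.1415]), np.float64(41.7))
bl2 [0.4439 0.0142] (array([0.4431, 0.0161]), np.float64(22.2)) (array([0.4481, 0.0118]), np.float64(37.6))
sl1 [ 0.4442 -0.1267] (array([ 0.445 , -0.1227]), np.float64(21.0)) (array([ 0.4492, -0.1294]), np.float64(29.3))
sl2 [ 0.4233 -0.272 ] (array([ 0.4228, -0.2733]), np.float64(25.1)) (array([ 0.4272, -0.2765]), np.float64(23.9))
th0 [0.5838 0.3347] (array([0.5812, 0.3302]), np.float64(12.5)) (array([0.588 , 0.3342]), np.float64(25.8))
th1 [0.5364 0.3411] (array([0.5375, 0.3354]), np.float64(12.5)) (array([0.5408, 0.3415]), np.float64(24.3))
th2 [0.4883 0.3485] (array([0.4898, 0.3433]), np.float64(12.1)) (array([0.4926, 0.348 ]), np.float64(22.1))
th3 [0.4418 0.3559] (array([0.4453, 0.3501]), np.float64(12.6)) (array([0.4458, 0.3562]), np.float64(21.4))
T big_cup_a_mouth 0.88 [363.5 186.9]
S big_cup_a_mouth 0.58 [330.5 177.9]
S big_cup_a_mouth 0.4 [358.6 151.1]
T small_cup_a_mouth 0.57 [327.4 182.5]
T small_cup_a_mouth 0.45 [425.3 253.7]
S small_cup_a_mouth 0.85 [315.  198.3]
T thermo_a_head 0.67 [203.8 241.4]
S thermo_a_head 0.56 [329.2 289.8]
T speed_grip 0.55 [445.2 199.5]
T speed_grip 0.34 [283.4 247.7]
S speed_grip 0.62 [358.  151.3]
```

```bash
cat > ov.py <<'E'
from h import *
t=pic('top');s=pic('side')
def draw(p,items,box,k,out):
    x,y,w,h=box
    im=cv2.resize(np.ascontiguousarray(p['pixels'][y:y+h,x:x+w,::-1]),None,fx=k,fy=k,interpolation=0)
    for (cx,cy),m,col in items:
        for r,z,_ in m:
            q=np.array([(proj(p,[cx+r*np.cos(a),cy+r*np.sin(a),z])+.5-[x,y])*k for a in np.linspace(0,6.283,60)])
            cv2.polylines(im,[q.astype(np.int32)],True,col,1)
    cv2.imwrite(out,im)
r=(0,0,255);g=(0,255,0)
T=[((.6134,.0153),SC,r),((.6091,-.0843),BC,r),((.6021,-.1848),SC,r),((.4358,.1415),BL,r),((.4481,.0118),BL,r)]
draw(t,T,(280,160,130,95),6,'pics/o1.png')
draw(s,T,(290,150,100,140),5,'pics/o2.png') if 0 else draw(s,T,(290,145,110,85),7,'pics/o2.png')
E
python3 ov.py
```

```text
(no output)
```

View pics/o1.png

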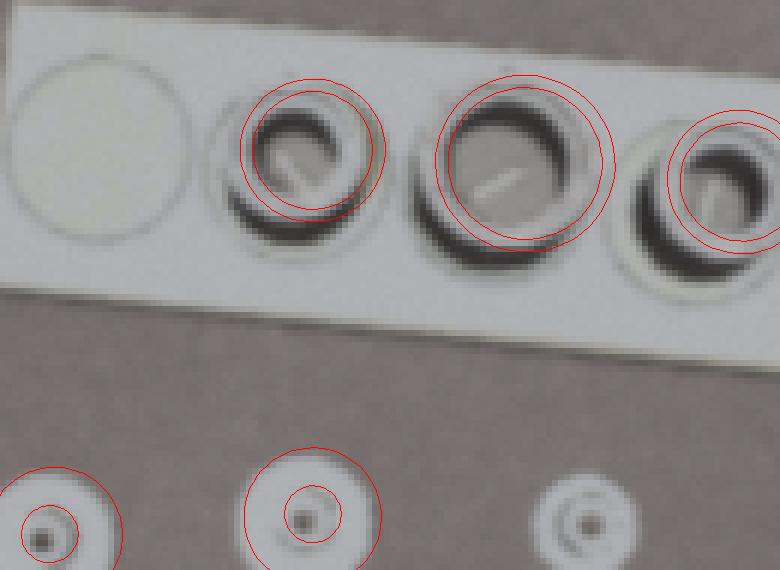

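View pics/o2.png

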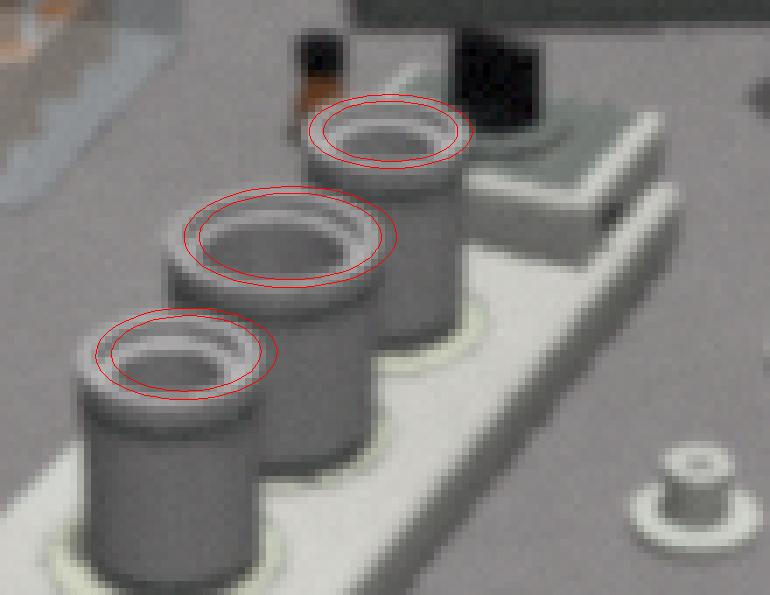

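```bash
cat > s3.py <<'E'
from h import *
t=pic('top');s=pic('side')
BC=[(.042,.13,0),(.036,.13,0),(.030,.122,0)];SC=[(.034,.13,0),(.028,.13,0),(.021,.122,0)]
BT=[(.030,.122,1)];ST=[(.021,.122,1)]
BB=[(.042,.128,0),(.036,.13,0),(.030,.122,0)]
r=[]
for n,x0,m,mt in [('sc1',(.611,.027),SC,ST),('bc',(.606,-.074),BC,BT),('sc2',(.596,-.175),SC,ST)]:
    a,fa=circ(t,x0,mt,.012);b,fb=circ(s,x0,m,.015);print(n,a,fa,b,fb,b-a)
# knob disc, places empty, knob bar
x0=atz(t,(150+365*.4,100+211*.4),.04)[:2];print('place',x0)
mp=[(.042,.04,0)]
print(circ(t,x0,mp),circ(s,x0,mp))
k=(.575,-.30)
print('knob',atz(t,(443.7,199.1),.106),atz(s,(359,150),.106))
E
python3 s3.py; sed -i 's/^T=.*/T=[]/; s/(280,160,130,95),6/(420,180,50,40),14/' ov.py; python3 ov.py
```

```text
sc1 [0.6134 0.0242] 25.8 [0.6182 0.0214] 35.4 [ 0.0048 -0.0028]
bc [ 0.6096 -0.0755] 23.6 [ 0.6089 -0.0749] 28.4 [-0.0007  0.0006]
sc2 [ 0.5985 -0.178 ] 24.8 [ 0.6024 -0.1833] 29.2 [ 0.0039 -0.0053]
place [0.6276 0.1222]
(array([0.6275, 0.1225]), np.float64(4.7)) (array([0.6321, 0.1185]), np.float64(6.7))
knob [ 0.5815 -0.3046  0.106 ] [ 0.6073 -0.3323  0.106 ]
```

View pics/o1.png

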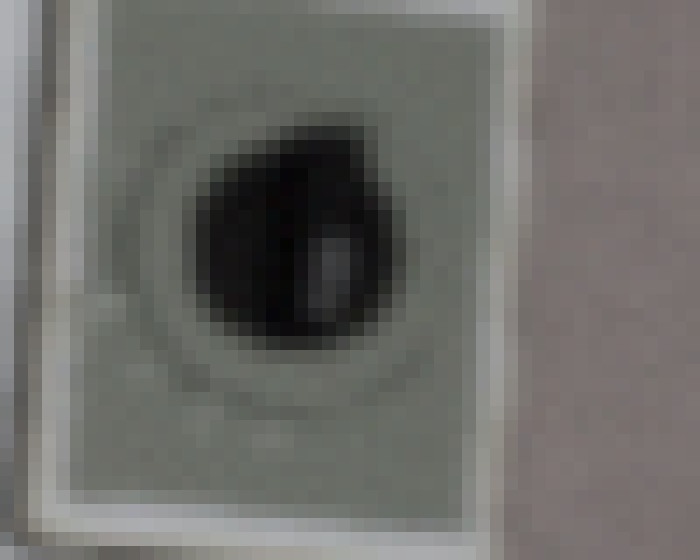

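The top view shows small cups at full-image pixels (329,184) and (400,191), and a big cup at (364,187). The place at (296,184) is empty. Big lids are at (288,250) and (331,247), small lids at (378,248) and (427,256), and the thermometers stand in the rack around x=207–217. The side view confirms this. The two cameras disagree by about 5 mm, so I'll use a grasped lid to fix the bias.

Request:
{"op": "carry_out", "data": {
  "commands": [
    [[0,0,0],-0.133,0.6],
    [[0,0,0],-0.133,0.6],
    [[0,0,0],-0.132,0.6],
    [[-0.0202,-0.0392,0.01],0,0.6],
    [[-0.0202,-0.0392,0.01],0,0.6],
    [[-0.0202,-0.0392,0.01],0,0.6],
    [[-0.0202,-0.0392,0.01],0,0.6],
    [[-0.0202,-0.0392,0.01],0,0.6],
    [[-0.0202,-0.0392,0.01],0,0.6],
    [[-0.0202,-0.0392,0.01],0,0.6],
    [[-0.0202,-0.0392,0.01],0,0.6],
    [[-0.0202,-0.0392,0.01],0,0.6],
    [[-0.0202,-0.0392,0.01],0,0.6],
    [[-0.0202,-0.0392,0.01],0,0.6],
    [[-0.0202,-0.0392,0.01],0,0.6],
    [[0,0,0],0,0.6]
  ],
  "newtons": 20
}}

```text
time: 3.8
tool_pos: [0.4469, 0.0115, 0.1232]
tool_rot: [-3.141, 0.0, 3.138]
contact_force: [-0.3, 1.3, -0.7]
opening: 0.0551
grip_force: 0.0
```

Request:
{"op": "carry_out", "data": {
  "commands": [
    [[0,0.002,0.031],0,0.6],
    [[0,0,0.031],0,0.6],
    [[0,0,0.03],0,0.6],
    [[0,0,0],0,0.0],
    [[0,0,0],0,0.0],
    [[0,0,0],0,0.0],
    [[0,0,0],0,0.0],
    [[0,0,0],0,0.6],
    [[0,0,0],0,0.6],
    [[0,0,0],0,0.6],
    [[0,0,0],0.1745,0.6],
    [[0,0,0],0.1745,0.6],
    [[0,0,0],0.1745,0.6],
    [[0,0,0],0.1745,0.6],
    [[0,0,0],0.1745,0.6],
    [[0,0,0],0.1745,0.6],
    [[0,0,0],0.1745,0.6],
    [[0,0,0],0.1745,0.6],
    [[0,0,0],0.1745,0.6],
    [[0,0,0],0,0.0]
  ],
  "newtons": 15
}}

```text
time: 6.3
tool_pos: [0.4458, 0.0157, 0.0316]
tool_rot: [-3.141, -0.0, 1.573]
contact_force: [-0.2, 0.2, 0.2]
opening: 0.0494
grip_force: 0.0
```

Request:
{"op": "carry_out", "data": {
  "commands": [
    [[0,0,0],0,0.0],
    [[0,0,0],0,0.0],
    [[0,0,0],0,0.0]
  ],
  "newtons": 25
}}

```text
time: 6.68
tool_pos: [0.4458, 0.0157, 0.0317]
tool_rot: [-3.142, -0.0, 1.572]
contact_force: [-0.0, 0.3, -0.6]
opening: 0.0259
grip_force: 25.0
```

Request:
{"op": "carry_out", "data": {
  "commands": [
    [[0,0,0],0,0.6],
    [[0,0,0],0,0.6],
    [[0,0,0],0,0.6],
    [[0,0,-0.04],0,0.6],
    [[0,0,-0.04],0,0.6],
    [[0,0,-0.04],0,0.6],
    [[-0.05,0,-0.02],0,0.6],
    [[-0.05,0,-0.02],0,0.6],
    [[-0.05,0,0],0,0.6],
    [[-0.05,0,0],0,0.6],
    [[-0.05,0,0],0,0.6]
  ]
}}

```text
time: 8.05
tool_pos: [0.4457, -0.2359, 0.1918]
tool_rot: [3.141, -0.0, 1.571]
contact_force: [0.5, -0.2, -0.4]
opening: 0.0544
grip_force: 0.0
```

```bash
cat > s4.py <<'E'
from h import *
t=pic('top','cal');s=pic('side','cals')
for n,x0,m in [('bl2',(.4458,.0157),BL),('bl2f',(.4458,.0157),BL[:1]),('bl1',(.434,.144),BL),('th0',(.585,.332),TH),('th1',(.539,.339),TH),('th2',(.491,.345),TH),('th3',(.4455,.353),TH)]:
    a,fa=circ(t,x0,m);b,fb=circ(s,x0,m);print(n,a,fa,b,fb,b-a)
print(robot.observe()['tool_pos'])
E
python3 s4.py
```

```text
bl2 [0.4432 0.0165] 25.0 [0.448  0.0125] 37.8 [ 0.0048 -0.004 ]
bl2f [0.444  0.0165] 22.4 [0.4481 0.013 ] 21.4 [ 0.0041 -0.0035]
bl1 [0.4324 0.1459] 23.4 [0.4358 0.1414] 40.0 [ 0.0034 -0.0045]
th0 [0.5814 0.3298] 12.8 [0.5884 0.3342] 24.8 [0.007  0.0044]
th1 [0.5376 0.3356] 13.2 [0.5406 0.3414] 23.2 [0.003  0.0058]
th2 [0.4898 0.3431] 12.6 [0.4926 0.3481] 21.4 [0.0028 0.005 ]
th3 [0.4455 0.35  ] 13.1 [0.4452 0.3561] 20.3 [-0.0003  0.0061]
[ 0.44584676 -0.2385913   0.19154574]
```

```bash
cat > s5.py <<'E'
from h import *
t=pic('top');s=pic('side')
for k,f in((t,'top0'),(s,'side0')): k['pixels']=np.ascontiguousarray(cv2.imread('pics/%s.png'%f)[:,:,::-1])
bt=np.array([.0022,-.0008]);bs=np.array([-.0022,.003])
for n,x0,R,r,b in [('sc1',(.6158,.0239),.034,.028,.021),('bc',(.6105,-.0775),.042,.036,.030),('sc2',(.6005,-.1795),.034,.028,.021)]:
    x0=np.array(x0)
    for q,m in [('bore',[(b,.122,1)]),('all',[(R,.13,0),(r,.13,0),(b,.122,0)]),('outer',[(R,.13,0)]),('rb',[(r,.13,0),(b,.122,1)])]:
        a,fa=circ(t,x0-bt,m,.004);c,fc=circ(s,x0-bs,m,.004);print(n,q,a+bt,fa,c+bs,fc)
E
python3 s5.py
```

```text
sc1 bore [0.6156 0.0234] 25.8 [0.6166 0.0224] 10.2
sc1 all [0.6149 0.0232] 45.9 [0.6158 0.0243] 35.4
sc1 outer [0.6161 0.0235] 15.5 [0.6139 0.0254] 14.3
sc1 rb [0.6134 0.0226] 31.8 [0.6173 0.0214] 19.0
bc bore [ 0.6119 -0.0764] 23.5 [ 0.6139 -0.0793] 6.7
bc all [ 0.5999 -0.0743] 56.8 [ 0.6124 -0.0766] 28.8
bc outer [ 0.6128 -0.0765] 14.8 [ 0.6089 -0.0736] 11.6
bc rb [ 0.6086 -0.0748] 31.9 [ 0.6138 -0.0792] 14.9
sc2 bore [ 0.6008 -0.1788] 24.9 [ 0.6023 -0.1825] 5.8
sc2 all [ 0.6    -0.1787] 45.6 [ 0.6006 -0.1783] 28.7
sc2 outer [ 0.6018 -0.1772] 15.2 [ 0.6008 -0.1805] 15.7
sc2 rb [ 0.5998 -0.1777] 31.0 [ 0.6013 -0.1953] 13.5
```

Request:
{"op": "carry_out", "data": {
  "commands": [
    [[-0.0352,-0.0208,0.03],0,0.6],
    [[0,0,0.04],0,0.6],
    [[0,0,0.04],0,0.6],
    [[0,0,0.04],0,0.6],
    [[0,0,0.0115],0,0.6],
    [[0,0,0],0,0.0],
    [[0,0,0],0,0.0],
    [[0,0,0],0,0.0],
    [[0,0,0],0,0.0],
    [[0,0,0],0,0.6],
    [[0,0,0],0,0.6],
    [[0,0,0],-0.1745,0.6],
    [[0,0,0],-0.1745,0.6],
    [[0,0,0],-0.1745,0.6],
    [[0,0,0],-0.1745,0.6],
    [[0,0,0],-0.1745,0.6],
    [[0,0,0],-0.1745,0.6],
    [[0,0,0],-0.1745,0.6],
    [[0,0,0],-0.1745,0.6],
    [[0,0,0],-0.1745,0.6]
  ],
  "newtons": 15
}}

```text
time: 10.75
tool_pos: [0.4251, -0.2695, 0.03]
tool_rot: [3.141, -0.0, -3.136]
contact_force: [-0.2, -0.1, -0.9]
opening: 0.0551
grip_force: 0.0
```

Request:
{"op": "carry_out", "data": {
  "commands": [
    [[0,0,0],0,0.0],
    [[0,0,0],0,0.0],
    [[0,0,0],0,0.0],
    [[0,0,0],0,0.0]
  ],
  "newtons": 25
}}

```text
time: 11.25
tool_pos: [0.4252, -0.2695, 0.0302]
tool_rot: [3.142, 0.0, 3.141]
contact_force: [-0.0, -0.2, -0.3]
opening: 0.0256
grip_force: 25.0
```

Request:
{"op": "carry_out", "data": {
  "commands": [
    [[0,0,-0.04],0,0.0],
    [[0,0,-0.04],0,0.0],
    [[0,0,-0.04],0,0.0],
    [[0,0,-0.04],0,0.0],
    [[-0.035,0.018,0],0,0.0],
    [[-0.035,0.018,0],0,0.0],
    [[-0.035,0.018,0],0,0.0],
    [[-0.035,0.018,0],0,0.0],
    [[-0.0354,0.0185,0],0,0.0],
    [[0,0,0],0,0.0],
    [[0,0,0],0,0.0]
  ]
}}

```text
time: 12.62
tool_pos: [0.5998, -0.1791, 0.1897]
tool_rot: [3.141, -0.001, -3.142]
contact_force: [-0.3, 0.2, -1.3]
opening: 0.026
grip_force: 25.0
```

```bash
cat > s6.py <<'E'
from h import *
import sys
o=robot.observe();x,y,z=o['tool_pos'];print(o['tool_pos'],o['contact_force'])
s=pic('side','hov')
r=float(sys.argv[1]);zb=z-.0302
bs=np.array([-.0022,.003])
print('lid seen',circ(s,np.array([x,y])-bs,[(r,zb+.008,0),(r,zb,0)],.006),'expect',np.array([x,y])-bs)
u=proj(s,[x,y,zb]);a,b=int(u[0])-35,int(u[1])-25
cv2.imwrite('pics/hovc.png',cv2.resize(np.ascontiguousarray(s['pixels'][b:b+60,a:a+70,::-1]),None,fx=8,fy=8,interpolation=2))
E
python3 s6.py .0265
```

```text
[ 0.59982459 -0.17907357  0.1897087 ] [-0.25402278  0.22425388 -1.26852909]
lid seen (array([ 0.6014, -0.1836]), np.float64(26.5)) expect [ 0.60202459 -0.18207357]
```

View pics/hovc.png

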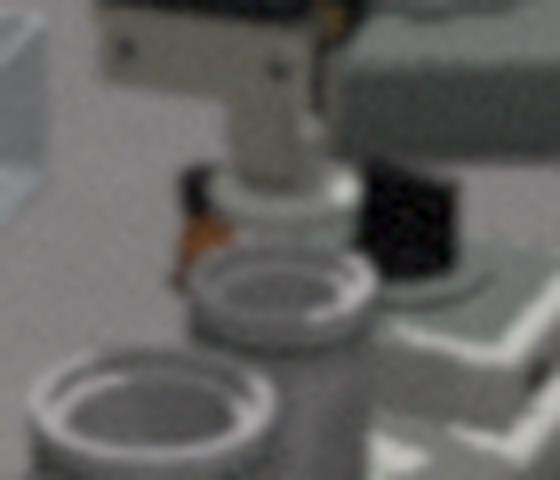

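The held lid sits centred over the right small cup: lid at column 288, cup mouth at 285 in the crop. I'll lower it.

Request:
{"op": "carry_out", "data": {
  "commands": [
    [[-0.0006,0,0.013],0,0.0],
    [[0,0,0.013],0,0.0],
    [[0,0,0.003],0,0.0],
    [[0,0,0.002],0,0.0],
    [[0,0,0.002],0,0.0],
    [[0,0,0],0,0.0]
  ]
}}

```text
time: 13.42
tool_pos: [0.6013, -0.179, 0.1573]
tool_rot: [3.142, 0.0, -3.141]
contact_force: [-0.5, -0.4, 0.1]
opening: 0.0257
grip_force: 25.0
```

Request:
{"op": "carry_out", "data": {
  "commands": [
    [[0,0,0.002],0,0.0],
    [[0,0,0.002],0,0.0],
    [[0,0,0.0015],0,0.0],
    [[0,0,0],0,0.0],
    [[0,0,0],0,0.0]
  ]
}}

```text
time: 14.05
tool_pos: [0.6013, -0.179, 0.1522]
tool_rot: [-3.141, 0.0, -3.141]
contact_force: [-2.1, 1.8, 4.3]
opening: 0.0258
grip_force: 25.0
```

Request:
{"op": "carry_out", "data": {
  "commands": [
    [[0,0,0],0,0.6],
    [[0,0,0],0,0.6],
    [[0,0,-0.02],0,0.6],
    [[0,0,-0.04],0,0.6],
    [[0.04,0,0],0,0.6],
    [[0.04,0,0],0,0.6],
    [[0,0,0],0,0.6]
  ]
}}

```text
time: 14.92
tool_pos: [0.5192, -0.1788, 0.2118]
tool_rot: [3.141, -0.001, 3.141]
contact_force: [-0.4, -0.9, 0.5]
opening: 0.0553
grip_force: 0.0
```

```bash
cat > s7.py <<'E'
from h import *
o=robot.observe();print(o['tool_pos'],o['tool_rot'])
t=pic('top','t7');s=pic('side','s7')
bt=np.array([.0022,-.0008]);bs=np.array([-.0022,.003])
HS=[(.0265,.130,0),(.014,.154,0)]
HB=[(.0345,.130,0),(.014,.154,0)]
for n,x0,m in [('sl1',(.447,-.125),SL),('bl2',(.4458,.0157),BL),('bl1',(.434,.144),BL),('sc2',(.601,-.179),HS),('sc1',(.6157,.0238),HS),('bc',(.612,-.0765),HB)]:
    x0=np.array(x0)
    a,fa=circ(t,x0-bt,m,.006);b,fb=circ(s,x0-bs,m,.006);print(n,a+bt,fa,b+bs,fb)
cv2.imwrite('pics/s7c.png',cv2.resize(np.ascontiguousarray(s['pixels'][120:270,280:430,::-1]),(600,600),interpolation=2))
E
python3 s7.py
```

```text
[ 0.51915999 -0.17880672  0.21176711] [ 3.14098386e+00 -1.35576987e-03  3.14068427e+00]
sl1 [ 0.4449 -0.1187] 17.7 [ 0.4469 -0.125 ] 18.3
bl2 [0.4461 0.016 ] 22.8 [0.4455 0.0156] 29.0
bl1 [0.4345 0.1451] 23.3 [0.4338 0.1445] 40.0
sc2 [ 0.5975 -0.1862] 26.4 [ 0.6069 -0.1763] 14.7
sc1 [0.6105 0.0176] 40.2 [0.6083 0.0171] 21.6
bc [ 0.6054 -0.0783] 33.6 [ 0.6137 -0.079 ] 14.8
```

View pics/s7c.png

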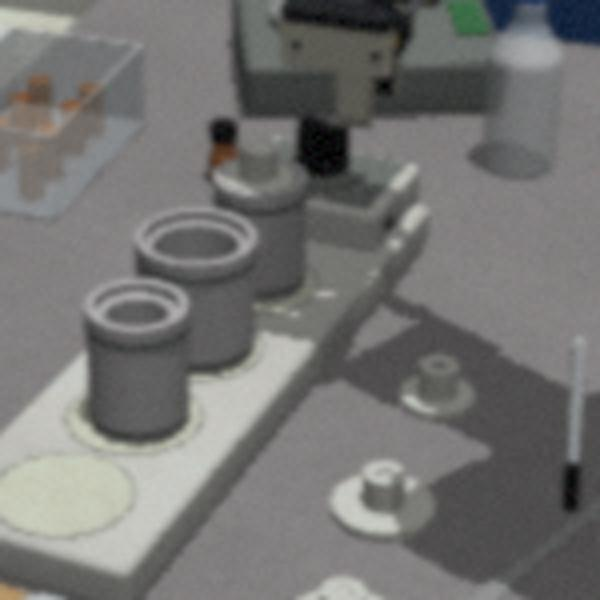

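Lid one is home on the right small cup (crop 262,165), and the other lids haven't moved. Next is the second small lid.

Request:
{"op": "carry_out", "data": {
  "commands": [
    [[0.036,0.027,0.02],0,0.6],
    [[0.036,0.027,0.04],0,0.6],
    [[0,0,0.04],0,0.6],
    [[0,0,0.04],0,0.6],
    [[0,0,0.0415],0,0.6],
    [[0,0,0],0,0.0],
    [[0,0,0],0,0.0],
    [[0,0,0],0,0.0],
    [[0,0,0],0,0.0],
    [[0,0,0],0,0.6],
    [[0,0,0],0,0.6],
    [[0,0,0],0.1745,0.6],
    [[0,0,0],0.1745,0.6],
    [[0,0,0],0.1745,0.6],
    [[0,0,0],0.1745,0.6],
    [[0,0,0],0.1745,0.6],
    [[0,0,0],0.1745,0.6],
    [[0,0,0],0.1745,0.6],
    [[0,0,0],0.1745,0.6],
    [[0,0,0],0.1745,0.6]
  ],
  "newtons": 15
}}

```text
time: 17.52
tool_pos: [0.4489, -0.1249, 0.0301]
tool_rot: [-3.141, -0.0, 1.565]
contact_force: [-0.8, 0.4, -0.2]
opening: 0.0548
grip_force: 0.0
```

Request:
{"op": "carry_out", "data": {
  "commands": [
    [[0,0,0],0,0.0],
    [[0,0,0],0,0.0],
    [[0,0,0],0,0.0],
    [[0,0,0],0,0.0]
  ],
  "newtons": 25
}}

```text
time: 18.02
tool_pos: [0.4491, -0.125, 0.0301]
tool_rot: [-3.141, -0.0, 1.572]
contact_force: [-0.8, -0.6, -0.2]
opening: 0.0267
grip_force: 25.0
```

Request:
{"op": "carry_out", "data": {
  "commands": [
    [[0,0,-0.04],0,0.0],
    [[0,0,-0.04],0,0.0],
    [[0,0,-0.04],0,0.0],
    [[0,0,-0.04],0,0.0],
    [[0.0298,0.0333,0],0,0.0],
    [[0.0298,0.0333,0],0,0.0],
    [[0.0298,0.0333,0],0,0.0],
    [[0.0297,0.0333,0],0,0.0],
    [[0.0297,0.0334,0],0,0.0],
    [[0,0,0],0,0.0],
    [[0,0,0],0,0.0]
  ]
}}

```text
time: 19.4
tool_pos: [0.615, 0.0236, 0.1897]
tool_rot: [-3.14, 0.0, 1.572]
contact_force: [-0.2, -0.9, -0.1]
opening: 0.0269
grip_force: 25.0
```

```bash
python3 s6.py .0265
```

```text
[0.61500722 0.02364928 0.18968083] [-0.20737932 -0.92849024 -0.05393084]
lid seen (array([0.6187, 0.0182]), np.float64(9.4)) expect [0.61720722 0.02064928]
```

View pics/hovc.png

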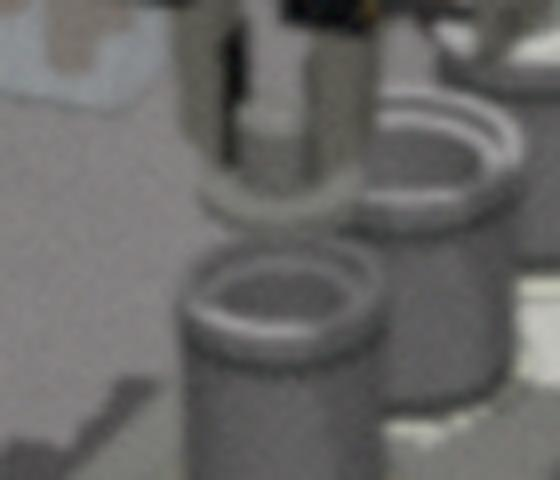

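The lid is centred over the left small cup, both at about column 282. I'll lower it.

Request:
{"op": "carry_out", "data": {
  "commands": [
    [[0,0.0007,0.013],0,0.0],
    [[0,0,0.013],0,0.0],
    [[0,0,0.003],0,0.0],
    [[0,0,0.002],0,0.0],
    [[0,0,0.002],0,0.0],
    [[0,0,0],0,0.0]
  ]
}}

```text
time: 20.2
tool_pos: [0.6165, 0.0239, 0.1573]
tool_rot: [3.141, -0.0, 1.571]
contact_force: [0.8, -1.1, -1.5]
opening: 0.0267
grip_force: 25.0
```

Request:
{"op": "carry_out", "data": {
  "commands": [
    [[0,0,0.002],0,0.0],
    [[0,0,0.002],0,0.0],
    [[0,0,0.0012],0,0.0],
    [[0,0,0],0,0.0],
    [[0,0,0],0,0.0]
  ]
}}

```text
time: 20.82
tool_pos: [0.6164, 0.0239, 0.1522]
tool_rot: [3.141, -0.0, 1.571]
contact_force: [-1.4, -0.8, 1.2]
opening: 0.0268
grip_force: 25.0
```

Request:
{"op": "carry_out", "data": {
  "commands": [
    [[0,0,0],0,0.6],
    [[0,0,0],0,0.6],
    [[0,0,-0.02],0,0.6],
    [[0,0,-0.04],0,0.6],
    [[-0.02,-0.04,0],0,0.6],
    [[-0.02,-0.04,0],0,0.6],
    [[0,0,0],0,0.6]
  ]
}}

```text
time: 21.7
tool_pos: [0.5343, -0.017, 0.2122]
tool_rot: [-3.14, -0.0, 1.57]
contact_force: [0.2, 0.4, 0.4]
opening: 0.055
grip_force: 0.0
```

```bash
python3 s7.py
```

```text
[ 0.53430014 -0.01698684  0.21222791] [-3.14037156e+00 -5.58837588e-05  1.56957069e+00]
sl1 [ 0.447  -0.1208] 5.9 [ 0.453  -0.1259] 2.7
bl2 [0.4442 0.0197] 11.1 [0.4454 0.0163] 43.5
bl1 [0.4399 0.1473] 9.3 [0.4364 0.1399] 6.4
sc2 [ 0.5957 -0.1733] 31.7 [ 0.6031 -0.1789] 31.0
sc1 [0.6054 0.0442] 27.1 [0.616  0.0241] 31.5
bc [ 0.6175 -0.0784] 14.7 [ 0.6123 -0.0824] 9.8
```

Request:
{"op": "carry_out", "data": {
  "commands": [
    [[0.0165,-0.0442,0.02],0,0.6],
    [[0.0165,-0.0442,0.04],0,0.6],
    [[0,0,0.04],0,0.6],
    [[0,0,0.04],0,0.6],
    [[0,0,0.042],0,0.6],
    [[0,0,0],0,0.0],
    [[0,0,0],0,0.0],
    [[0,0,0],0,0.0],
    [[0,0,0],0,0.0],
    [[0,0,0],0,0.6],
    [[0,0,0],0,0.6],
    [[0,0,0],-0.1745,0.6],
    [[0,0,0],-0.1745,0.6],
    [[0,0,0],-0.1745,0.6],
    [[0,0,0],-0.1745,0.6],
    [[0,0,0],-0.1745,0.6],
    [[0,0,0],-0.1745,0.6],
    [[0,0,0],-0.1745,0.6],
    [[0,0,0],-0.1745,0.6],
    [[0,0,0],-0.1745,0.6]
  ],
  "newtons": 15
}}

```text
time: 24.3
tool_pos: [0.4481, 0.0168, 0.0301]
tool_rot: [3.142, 0.0, -3.136]
contact_force: [-0.1, 0.2, -0.1]
opening: 0.0551
grip_force: 0.0
```

Request:
{"op": "carry_out", "data": {
  "commands": [
    [[0,0,0],0,0.0],
    [[0,0,0],0,0.0],
    [[0,0,0],0,0.0],
    [[0,0,0],0,0.0]
  ],
  "newtons": 25
}}

```text
time: 24.8
tool_pos: [0.448, 0.0168, 0.03]
tool_rot: [3.142, 0.0, 3.141]
contact_force: [0.6, -0.2, -0.1]
opening: 0.0259
grip_force: 25.0
```

Request:
{"op": "carry_out", "data": {
  "commands": [
    [[0,0,-0.04],0,0.0],
    [[0,0,-0.04],0,0.0],
    [[0,0,-0.04],0,0.0],
    [[0,0,-0.04],0,0.0],
    [[-0.0329,-0.0187,0],0,0.0],
    [[-0.0329,-0.0187,0],0,0.0],
    [[-0.0329,-0.0187,0],0,0.0],
    [[-0.0329,-0.0187,0],0,0.0],
    [[-0.0329,-0.0186,0],0,0.0],
    [[0,0,0],0,0.0],
    [[0,0,0],0,0.0]
  ]
}}

```text
time: 26.18
tool_pos: [0.6117, -0.0762, 0.1894]
tool_rot: [3.141, -0.002, 3.141]
contact_force: [0.5, 1.0, -0.7]
opening: 0.0262
grip_force: 25.0
```

```bash
python3 s6.py .0345
```

```text
[ 0.61165407 -0.07618482  0.18936422] [ 0.48590451  1.02105884 -0.70416232]
lid seen (array([ 0.6147, -0.081 ]), np.float64(15.5)) expect [ 0.61385407 -0.07918482]
```

View pics/hovc.png

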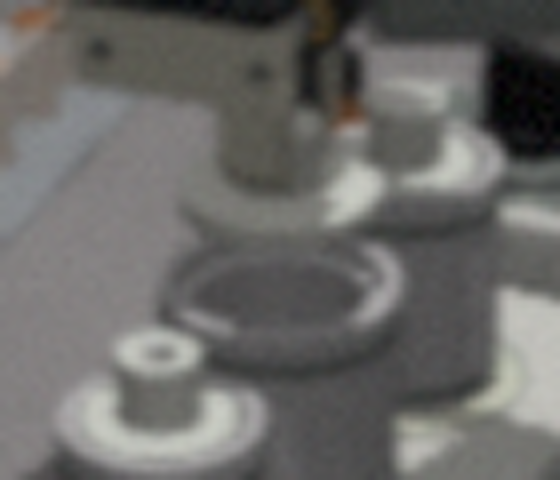

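The lid is centred over the big cup, with columns 283 and 284. I'll lower it.

Request:
{"op": "carry_out", "data": {
  "commands": [
    [[0,0,0.013],0,0.0],
    [[0,0,0.013],0,0.0],
    [[0,0,0.003],0,0.0],
    [[0,0,0.002],0,0.0],
    [[0,0,0.002],0,0.0],
    [[0,0,0],0,0.0]
  ]
}}

```text
time: 26.98
tool_pos: [0.6126, -0.0766, 0.1571]
tool_rot: [3.142, 0.0, -3.141]
contact_force: [0.1, 0.9, -1.0]
opening: 0.0262
grip_force: 25.0
```

Request:
{"op": "carry_out", "data": {
  "commands": [
    [[0,0,0.002],0,0.0],
    [[0,0,0.002],0,0.0],
    [[0,0,0.001],0,0.0],
    [[0,0,0],0,0.0],
    [[0,0,0],0,0.0]
  ]
}}

```text
time: 27.6
tool_pos: [0.6125, -0.0766, 0.1521]
tool_rot: [3.142, 0.0, -3.141]
contact_force: [-0.6, -0.4, 0.6]
opening: 0.0259
grip_force: 25.0
```

Request:
{"op": "carry_out", "data": {
  "commands": [
    [[0,0,0],0,0.6],
    [[0,0,0],0,0.6],
    [[0,0,-0.02],0,0.6],
    [[0,0,-0.04],0,0.6],
    [[0.05,0,0],0,0.6],
    [[0.05,0,0],0,0.6],
    [[0.04,0.03,-0.01],0,0.6],
    [[0.04,0.04,-0.01],0,0.6],
    [[0,0.04,-0.01],0,0.6],
    [[0,0,0],0,0.6]
  ]
}}

```text
time: 28.85
tool_pos: [0.4326, 0.0351, 0.2432]
tool_rot: [3.141, 0.003, -3.138]
contact_force: [0.6, 0.1, -0.3]
opening: 0.0551
grip_force: 0.0
```

```bash
cat > s8.py <<'E'
from h import *
o=robot.observe();print(o['tool_pos'],o['tool_rot'])
t=pic('top','t8');s=pic('side','s8')
bt=np.array([.0022,-.0008]);bs=np.array([-.0022,.003])
HS=[(.0265,.130,0),(.014,.154,0)];HB=[(.0345,.130,0),(.014,.154,0)]
for n,x0,m in [('sc2',(.601,-.179),HS),('sc1',(.6164,.0238),HS),('bc',(.6125,-.0765),HB),('th0',(.585,.335),TH),('th1',(.539,.341),TH),('th2',(.491,.347),TH),('th3',(.4445,.355),TH)]:
    x0=np.array(x0)
    a,fa=circ(t,x0-bt,m,.006);b,fb=circ(s,x0-bs,m,.006);print(n,a+bt,fa,b+bs,fb)
im=np.ascontiguousarray(t['pixels'][:,:,::-1])[180:280,190:460]
im2=np.ascontiguousarray(s['pixels'][:,:,::-1])[240:330,240:380]
cv2.imwrite('pics/t8c.png',np.vstack([cv2.resize(im,(800,296),interpolation=2),np.pad(cv2.resize(im2,(467,300),interpolation=2),((0,0),(0,333),(0,0)))]))
for q in ('thermo_a_head','thermo_a_tip'):
  for p in(t,s):print(q,[(np.round(d['at'],1),round(d['p'],2)) for d in robot.tip_of(p,q)])
E
python3 s8.py
```

```text
[0.432553   0.03510801 0.24318438] [ 3.14142948e+00  2.90974944e-03 -3.13800990e+00]
sc2 [ 0.5957 -0.1731] 31.5 [ 0.6047 -0.1792] 28.5
sc1 [0.6085 0.0229] 26.2 [0.6164 0.024 ] 29.1
bc [ 0.6055 -0.0737] 28.2 [ 0.6126 -0.077 ] 29.4
th0 [0.5842 0.3286] 12.7 [0.5862 0.3373] 24.0
th1 [0.5398 0.3345] 12.6 [0.5386 0.3445] 22.6
th2 [0.492  0.3423] 12.1 [0.4905 0.3511] 20.8
th3 [0.4474 0.3491] 12.9 [0.4436 0.3592] 20.0
thermo_a_head [(array([206., 241.]), 0.62)]
thermo_a_head [(array([354.5, 272.4]), 0.4)]
thermo_a_tip []
thermo_a_tip [(array([329.7, 331.3]), 0.59)]
```

View pics/t8c.png

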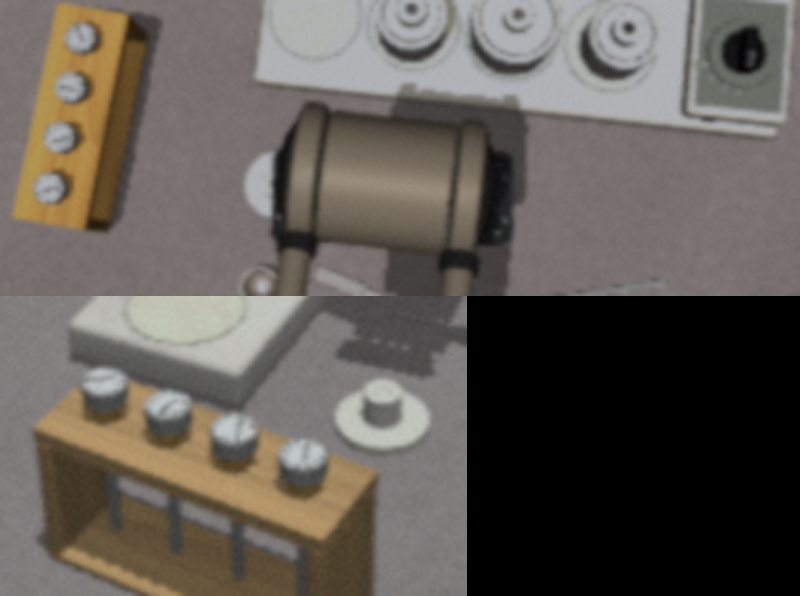

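```bash
cat > s9.py <<'E'
from h import *
t=pic('top');s=pic('side')
bt=np.array([.0022,-.0008]);bs=np.array([-.0022,.003])
for a,b in [((206.9,243.2),(330.6,287.7)),((217.7,192.8),(271.5,265.8))]:
    print(tri(t,a,s,b),atz(t,a,.138)[:2]+bt,atz(s,b,.138)[:2]+bs)
x=np.array((.4445,.355))
for n,x in [('th0',(.585,.335)),('th1',(.539,.341)),('th2',(.491,.347)),('th3',(.4445,.355))]:
  for m in ([(.015,.138,1)],[(.015,.138,-1)],[(.015,.138,-1),(.015,.124,1)]):
    print(n,*circ(t,x,m,.008),*circ(s,x,m,.008))
g=cv2.cvtColor(t['pixels'],cv2.COLOR_RGB2HSV)[180:260,185:235]
m=((g[:,:,1]<60)&(g[:,:,2]>140)).astype(np.uint8)
n,l,st,c=cv2.connectedComponentsWithStats(m)
for i in range(1,n):
    if st[i,4]>15:print(st[i],c[i]+[185,180],atz(t,c[i]+[185,180],.138)[:2]+bt)
E
python3 s9.py; python3 - <<'E'
import cv2,numpy as np
a=cv2.imread('pics/t8.png')[185:255,190:235];b=cv2.imread('pics/s8.png')[255:300,260:345]
cv2.imwrite('pics/t9.png',np.hstack([cv2.resize(a,(360,560),interpolation=0),cv2.resize(np.pad(b,((0,25),(0,0),(0,0))),(425,560-210),interpolation=0) if 0 else np.pad(cv2.resize(b,(425,225),interpolation=0),((0,335),(0,0),(0,0)))]))
E
```

```text
[0.44323763 0.35653697 0.13622334] [0.444  0.3549] [0.4417 0.3617]
[0.58463233 0.33427702 0.13640578] [0.5849 0.3324] [0.5833 0.3392]
th0 [0.5843 0.3276] 6.6 [0.5755 0.3586] 23.6
th0 [0.5861 0.3382] 11.1 [0.588  0.3342] 24.0
th0 [0.5861 0.3351] 8.7 [0.5873 0.3355] 35.2
th1 [0.5364 0.335 ] 7.8 [0.5293 0.3663] 22.9
th1 [0.5377 0.3464] 11.4 [0.5405 0.3415] 22.5
th1 [0.5378 0.3429] 9.5 [0.5401 0.3423] 35.2
th2 [0.49   0.3416] 9.3 [0.5069 0.3219] 9.9
th2 [0.4901 0.3534] 11.1 [0.4926 0.348 ] 20.6
th2 [0.4911 0.3493] 9.2 [0.4924 0.3503] 32.3
th3 [0.4448 0.3488] 8.5 [0.4451 0.3318] 8.7
th3 [0.442  0.3604] 12.4 [0.4459 0.3566] 19.8
th3 [0.4437 0.3565] 8.5 [0.4453 0.3575] 30.2
[27  8  9  9 64] [216.109375 192.265625] [0.5863 0.337 ]
[23 24 10 10 63] [212.53968254 208.87301587] [0.5394 0.3444]
[20 41  9 11 71] [208.98591549 225.87323944] [0.4919 0.3517]
[16 59  9 10 70] [205.28571429 243.12857143] [0.4441 0.3593]
```

View pics/t9.png

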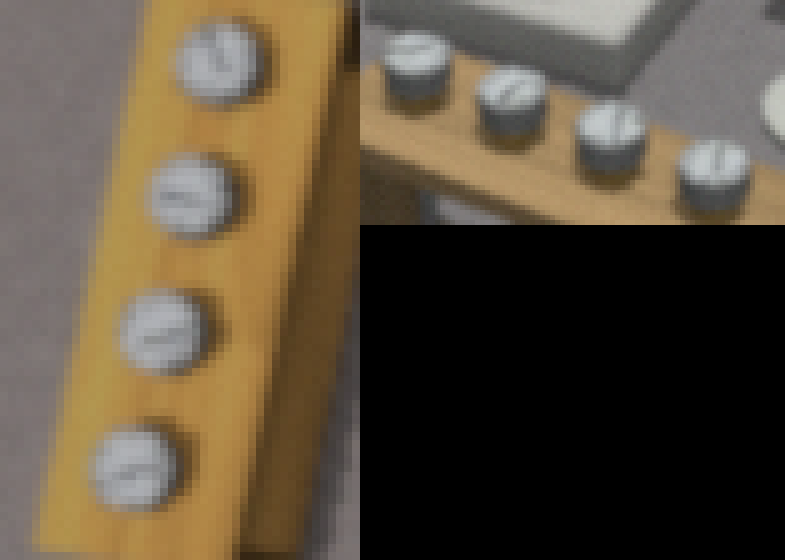

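Request:
{"op": "carry_out", "data": {
  "commands": [
    [[-0.0014,0.0405,0],0,0.6],
    [[-0.0014,0.0405,0],0,0.6],
    [[-0.0014,0.0405,0],0,0.6],
    [[-0.0014,0.0405,0],0,0.6],
    [[-0.0014,0.0405,0],0,0.6],
    [[-0.0014,0.0405,0.01],0,0.6],
    [[-0.0014,0.0405,0.01],0,0.6],
    [[-0.0016,0.0408,0.02],0,0.6],
    [[0,0,0],-0.18,0.6],
    [[0,0,0],-0.18,0.6],
    [[0,0,0],-0.182,0.6],
    [[0,0,0],0,0.6],
    [[0,0,0],0,0.6]
  ],
  "newtons": 12
}}

```text
time: 30.88
tool_pos: [0.444, 0.3574, 0.2018]
tool_rot: [3.142, -0.0, -2.603]
contact_force: [-0.3, 0.9, 0.6]
opening: 0.0548
grip_force: 0.0
```

Request:
{"op": "carry_out", "data": {
  "commands": [
    [[-0.001,0.0017,0.025],0,0.6],
    [[0,0,0.025],0,0.6],
    [[0,0,0.0178],0,0.6],
    [[0,0,0],0,0.0],
    [[0,0,0],0,0.0],
    [[0,0,0],0,0.0],
    [[0,0,0],0,0.0],
    [[0,0,0],0,0.5],
    [[0,0,0],0,0.5],
    [[0,0,0],0.175,0.5],
    [[0,0,0],0.175,0.5],
    [[0,0,0],0.175,0.5],
    [[0,0,0],0.175,0.5],
    [[0,0,0],0.175,0.5],
    [[0,0,0],0.175,0.5],
    [[0,0,0],0.175,0.5],
    [[0,0,0],0.175,0.5],
    [[0,0,0],0,0.0],
    [[0,0,0],0,0.0],
    [[0,0,0],0,0.0]
  ],
  "newtons": 8
}}

```text
time: 33.38
tool_pos: [0.4437, 0.3596, 0.1341]
tool_rot: [-3.141, -0.0, 2.286]
contact_force: [0.4, 0.3, 0.1]
opening: 0.0299
grip_force: 8.0
```

Request:
{"op": "carry_out", "data": {
  "commands": [
    [[0,0,0],0,0.0],
    [[0,0,0],0,0.0]
  ],
  "newtons": 40
}}

```text
time: 33.62
tool_pos: [0.4438, 0.3596, 0.1342]
tool_rot: [-3.142, -0.0, 2.284]
contact_force: [-0.5, -1.1, 0.3]
opening: 0.0288
grip_force: 40.0
```

Request:
{"op": "carry_out", "data": {
  "commands": [
    [[0,0,-0.034],0,0.0],
    [[0,0,-0.034],0,0.0],
    [[0,0,-0.034],0,0.0],
    [[0,0,-0.034],0,0.0],
    [[0,0,-0.034],-0.1713,0.0],
    [[0,0,0],-0.1713,0.0],
    [[0,0,0],-0.1713,0.0],
    [[0,0,0],-0.1713,0.0],
    [[0,0,0],-0.1713,0.0],
    [[0,0,0],0,0.0]
  ]
}}

```text
time: 34.88
tool_pos: [0.4438, 0.3596, 0.3041]
tool_rot: [-3.142, -0.0, 3.139]
contact_force: [-0.2, -0.5, 0.0]
opening: 0.029
grip_force: 40.0
```

Request:
{"op": "carry_out", "data": {
  "commands": [
    [[-0.005,-0.02,0],0,0.0],
    [[-0.01125,-0.0385,0],0,0.0],
    [[-0.01125,-0.0385,0],0,0.0],
    [[-0.01125,-0.0385,0],0,0.0],
    [[-0.01125,-0.0385,0],0,0.0],
    [[-0.01125,-0.0385,0],0,0.0],
    [[-0.01125,-0.0385,0],0,0.0],
    [[-0.01125,-0.0385,0],0,0.0],
    [[-0.01125,-0.0385,0],0,0.0],
    [[-0.01125,-0.0385,0],0,0.0],
    [[-0.01125,-0.0385,0],0,0.0],
    [[-0.01125,-0.0385,0],0,0.0],
    [[-0.01125,-0.0385,0],0,0.0],
    [[-0.01125,-0.0385,0],0,0.0],
    [[-0.00625,-0.0181,0],0,0.0],
    [[0,0,0],0,0.0],
    [[0,0,0],0,0.0]
  ]
}}

```text
time: 37.0
tool_pos: [0.6003, -0.178, 0.3043]
tool_rot: [3.141, -0.0, 3.141]
contact_force: [0.1, -0.4, -0.1]
opening: 0.0288
grip_force: 40.0
```

```bash
cat > s10.py <<'E'
from h import *
o=robot.observe();x,y,z=o['tool_pos'];print(o['tool_pos'],o['tool_rot'],o['contact_force'])
s=pic('side','th')
bs3=np.array([-.0022,.003,0])
X=np.array([x,y,z-.0032])-bs3
h=proj(s,X);tp=proj(s,X-[0,0,.119]);cl=proj(s,X-[0,0,.020])
print('head',h,'tip expected',tp,[ (np.round(d['at'],1),round(d['p'],2)) for d in robot.tip_of(s,'thermo_a_tip')])
c=int(tp[0])-40;r=int(h[1])-20
im=cv2.resize(np.ascontiguousarray(s['pixels'][r:r+100,c:c+90,::-1]),None,fx=6,fy=6,interpolation=2)
cv2.line(im,*[tuple(int(v) for v in ((q-[c,r])*6+3)) for q in (cl,tp)],(0,0,255),1)
cv2.imwrite('pics/thc.png',im)
E
python3 s10.py
```

```text
[ 0.60034513 -0.17800489  0.30432348] [ 3.14087319e+00 -1.50952784e-04  3.14065243e+00] [ 0.12752203 -0.38126623 -0.14352934]
head [345.31649945 107.87038763] tip expected [344.91660176 147.40450546] [(array([290.8, 276.4]), 0.65), (array([342.9, 148.6]), 0.58)]
```

View pics/thc.png

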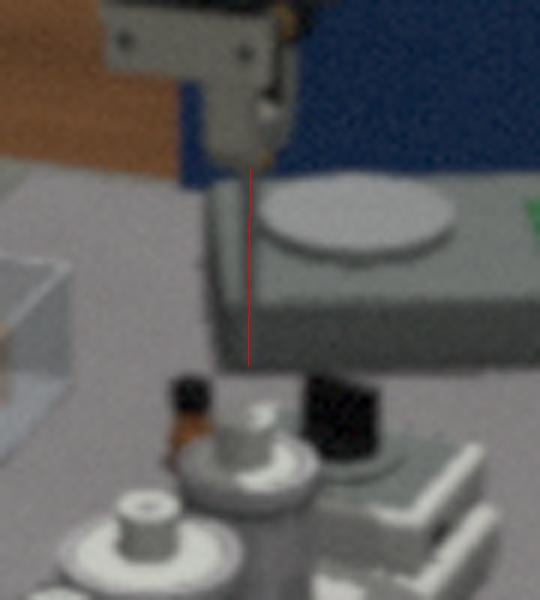

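The stem hangs upright under the head, matching the expected line at column 250, right above the boss. I'll insert it gently.

Request:
{"op": "carry_out", "data": {
  "commands": [
    [[-0.001,-0.001,0.008],0,0.0],
    [[0,0,0.008],0,0.0],
    [[0,0,0.003],0,0.0],
    [[0,0,0.003],0,0.0],
    [[0,0,0.003],0,0.0],
    [[0,0,0.002],0,0.0],
    [[0,0,0],0,0.0]
  ]
}}

```text
time: 37.98
tool_pos: [0.6016, -0.1802, 0.2771]
tool_rot: [3.141, -0.0, 3.14]
contact_force: [-0.1, -0.2, -1.0]
opening: 0.0287
grip_force: 40.0
```

Request:
{"op": "carry_out", "data": {
  "commands": [
    [[0,0.0009,0.004],0,0.0],
    [[0,0,0.008],0,0.0],
    [[0,0,0.01],0,0.0],
    [[0,0,0.01],0,0.0],
    [[0,0,0.01],0,0.0],
    [[0,0,0],0,0.0]
  ]
}}

```text
time: 38.72
tool_pos: [0.6012, -0.1791, 0.2339]
tool_rot: [3.141, -0.002, 3.14]
contact_force: [-0.3, -0.5, -0.6]
opening: 0.0287
grip_force: 40.0
```

Request:
{"op": "carry_out", "data": {
  "commands": [
    [[0,0,0.015],0,0.0],
    [[0,0,0.015],0,0.0],
    [[0,0,0.015],0,0.0],
    [[0,0,0.006],0,0.0],
    [[0,0,0.003],0,0.0],
    [[0,0,0.002],0,0.0],
    [[0,0,0.001],0,0.0],
    [[0,0,0],0,0.0]
  ]
}}

```text
time: 39.72
tool_pos: [0.6017, -0.1793, 0.1784]
tool_rot: [-3.142, 0.0, 3.14]
contact_force: [0.5, -0.2, -0.5]
opening: 0.0284
grip_force: 40.0
```

Request:
{"op": "carry_out", "data": {
  "commands": [
    [[0,0,0.002],0,0.0],
    [[0,0,0],0,0.0]
  ]
}}

```text
time: 39.98
tool_pos: [0.6016, -0.1793, 0.1762]
tool_rot: [3.142, 0.0, 3.14]
contact_force: [-0.2, -0.9, -0.5]
opening: 0.0286
grip_force: 40.0
```

Request:
{"op": "carry_out", "data": {
  "commands": [
    [[0,0,0],0,0.6],
    [[0,0,0],0,0.6],
    [[0,0,-0.02],0,0.6],
    [[0,0,-0.04],0,0.6],
    [[0,0,-0.04],0,0.6],
    [[0.04,0.04,0],0,0.6],
    [[0.04,0.04,0],0,0.6],
    [[0.02,0.04,0],0,0.6],
    [[0,0,0],0,0.6]
  ]
}}

```text
time: 41.1
tool_pos: [0.5006, -0.057, 0.2771]
tool_rot: [3.141, 0.001, -3.14]
contact_force: [-0.0, -0.4, -0.3]
opening: 0.0547
grip_force: 0.0
```

```bash
cat > s11.py <<'E'
from h import *
o=robot.observe();print(o['tool_pos'],o['tool_rot'])
t=pic('top','t11');s=pic('side','s11')
bt=np.array([.0022,-.0008]);bs=np.array([-.0022,.003])
for n,x0 in [('th0',(.586,.3372)),('th1',(.539,.3445)),('th2',(.4915,.3515))]:
    x0=np.array(x0);m=[(.015,.138,-1)]
    a,fa=circ(t,x0-bt,m,.005);b,fb=circ(s,x0-bs,m,.005);print(n,a+bt,fa,b+bs,fb)
for n,x in [('sc2',(.6013,-.179)),('bc',(.6125,-.0766)),('sc1',(.6164,.0239))]:
    x=np.array(x)
    print(n,'home head fit',circ(s,x-bs,[(.015,.18,-1),(.015,.166,1)],.006),x-bs)
cv2.imwrite('pics/s11c.png',cv2.resize(np.ascontiguousarray(s['pixels'][110:290,240:400,::-1]),(530,600),interpolation=2))
E
python3 s11.py
```

```text
[ 0.50061275 -0.0569749   0.27709866] [ 3.14129130e+00  8.77886614e-04 -3.14002302e+00]
th0 [0.5881 0.3374] 11.3 [0.5859 0.3374] 24.3
th1 [0.5398 0.3452] 11.9 [0.5384 0.3444] 23.0
th2 [0.4926 0.3524] 11.2 [0.4904 0.351 ] 20.9
sc2 home head fit (array([ 0.6033, -0.1844]), np.float64(23.1)) [ 0.6035 -0.182 ]
bc home head fit (array([ 0.5838, -0.0729]), np.float64(20.6)) [ 0.6147 -0.0796]
sc1 home head fit (array([0.6083, 0.0156]), np.float64(13.4)) [0.6186 0.0209]
```

View pics/s11c.png

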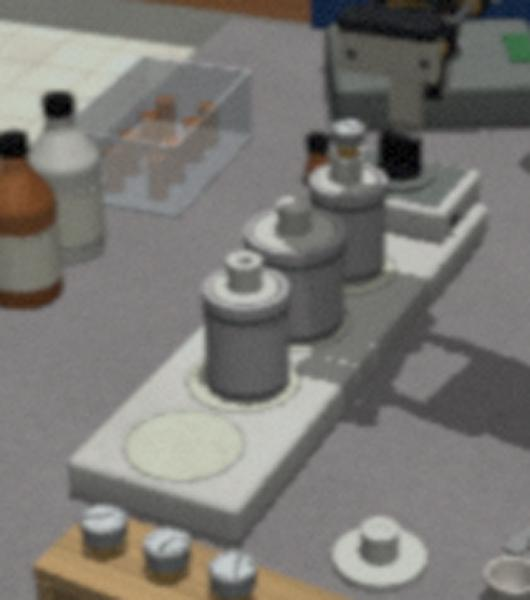

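The first thermometer is home at crop (347,135). Next I'll fetch the thermometer at (.4913,.3515).

Request:
{"op": "carry_out", "data": {
  "commands": [
    [[0,0.02,0],0,0.6],
    [[0.001,0.0388,0],0,0.6],
    [[0.001,0.0388,0],0,0.6],
    [[0.001,0.0388,0],0,0.6],
    [[0.001,0.0388,0],0,0.6],
    [[0.001,0.0388,0],0,0.6],
    [[0.001,0.0388,0],0,0.6],
    [[0.001,0.0388,0.01],0,0.6],
    [[0.001,0.0388,0.02],0,0.6],
    [[0.001,0.0388,0.02],0,0.6],
    [[0.001,0.0393,0.02],0,0.6],
    [[0,0,0],-0.18,0.6],
    [[0,0,0],-0.18,0.6],
    [[0,0,0],-0.182,0.6],
    [[0,0,0],0,0.6],
    [[0,0,0],0,0.6]
  ],
  "newtons": 8
}}

```text
time: 43.2
tool_pos: [0.493, 0.349, 0.2059]
tool_rot: [-3.142, -0.0, -2.605]
contact_force: [-0.0, 0.5, -0.5]
opening: 0.0551
grip_force: 0.0
```

Request:
{"op": "carry_out", "data": {
  "commands": [
    [[0.0002,0.003,0.025],0,0.6],
    [[0,0,0.025],0,0.6],
    [[0,0,0.0218],0,0.6],
    [[0,0,0],0,0.0],
    [[0,0,0],0,0.0],
    [[0,0,0],0,0.0],
    [[0,0,0],0,0.0],
    [[0,0,0],0,0.5],
    [[0,0,0],0,0.5],
    [[0,0,0],0.175,0.5],
    [[0,0,0],0.175,0.5],
    [[0,0,0],0.175,0.5],
    [[0,0,0],0.175,0.5],
    [[0,0,0],0.175,0.5],
    [[0,0,0],0.175,0.5],
    [[0,0,0],0.175,0.5],
    [[0,0,0],0.175,0.5],
    [[0,0,0],0,0.0],
    [[0,0,0],0,0.0],
    [[0,0,0],0,0.0]
  ],
  "newtons": 8
}}

```text
time: 45.7
tool_pos: [0.4905, 0.3518, 0.1344]
tool_rot: [-3.142, -0.0, 2.284]
contact_force: [-0.4, 1.1, -0.9]
opening: 0.0297
grip_force: 8.0
```

Request:
{"op": "carry_out", "data": {
  "commands": [
    [[0,0,0],0,0.0],
    [[0,0,0],0,0.0]
  ],
  "newtons": 40
}}

```text
time: 45.95
tool_pos: [0.4905, 0.3518, 0.1344]
tool_rot: [-3.142, -0.0, 2.283]
contact_force: [0.1, -0.2, -0.9]
opening: 0.029
grip_force: 40.0
```

Request:
{"op": "carry_out", "data": {
  "commands": [
    [[0,0,-0.034],0,0.0],
    [[0,0,-0.034],0,0.0],
    [[0,0,-0.034],0,0.0],
    [[0,0,-0.034],0,0.0],
    [[0,0,-0.034],-0.1713,0.0],
    [[0,0,0],-0.1713,0.0],
    [[0,0,0],-0.1713,0.0],
    [[0,0,0],-0.1713,0.0],
    [[0,0,0],-0.1713,0.0],
    [[0,0,0],0,0.0]
  ]
}}

```text
time: 47.2
tool_pos: [0.4905, 0.3518, 0.3044]
tool_rot: [3.142, -0.0, 3.138]
contact_force: [0.1, 0.4, -0.7]
opening: 0.0286
grip_force: 40.0
```

Request:
{"op": "carry_out", "data": {
  "commands": [
    [[-0.0055,-0.0195,0],0,0.0],
    [[-0.0111,-0.0389,0],0,0.0],
    [[-0.0111,-0.0389,0],0,0.0],
    [[-0.0111,-0.0389,0],0,0.0],
    [[-0.0111,-0.0389,0],0,0.0],
    [[-0.0111,-0.0389,0],0,0.0],
    [[-0.0111,-0.0389,0],0,0.0],
    [[-0.0111,-0.0389,0],0,0.0],
    [[-0.0111,-0.0389,0],0,0.0],
    [[-0.0111,-0.0389,0],0,0.0],
    [[-0.0111,-0.0389,0],0,0.0],
    [[-0.0055,-0.0195,0],0,0.0],
    [[0,0,0],0,0.0],
    [[0,0,0],0,0.0]
  ]
}}

```text
time: 48.95
tool_pos: [0.6111, -0.0754, 0.3045]
tool_rot: [3.141, -0.0, 3.139]
contact_force: [-0.7, 0.8, -1.0]
opening: 0.0288
grip_force: 40.0
```

```bash
python3 s10.py
```

```text
[ 0.61107193 -0.07542136  0.30449059] [ 3.14088503e+00 -1.73668082e-04  3.13914480e+00] [-0.65476408  0.82112474 -0.99122682]
head [328.39769266 120.73645409] tip expected [328.71493173 161.90732882] []
```

Request:
{"op": "carry_out", "data": {
  "commands": [
    [[-0.0012,-0.0006,0.008],0,0.0],
    [[0,0,0.008],0,0.0],
    [[0,0,0.003],0,0.0],
    [[0,0,0.003],0,0.0],
    [[0,0,0.003],0,0.0],
    [[0,0,0.002],0,0.0],
    [[0,0,0],0,0.0]
  ]
}}

```text
time: 49.92
tool_pos: [0.6125, -0.0771, 0.2773]
tool_rot: [3.141, -0.0, 3.139]
contact_force: [-0.2, -0.2, -1.5]
opening: 0.0288
grip_force: 40.0
```

Request:
{"op": "carry_out", "data": {
  "commands": [
    [[0,0.0004,0.004],0,0.0],
    [[0,0,0.008],0,0.0],
    [[0,0,0.01],0,0.0],
    [[0,0,0.01],0,0.0],
    [[0,0,0.01],0,0.0],
    [[0,0,0],0,0.0]
  ]
}}

```text
time: 50.68
tool_pos: [0.6121, -0.0766, 0.2342]
tool_rot: [3.141, -0.002, 3.139]
contact_force: [0.7, -0.3, -0.2]
opening: 0.0288
grip_force: 40.0
```

Request:
{"op": "carry_out", "data": {
  "commands": [
    [[0,0,0.015],0,0.0],
    [[0,0,0.015],0,0.0],
    [[0,0,0.015],0,0.0],
    [[0,0,0.006],0,0.0],
    [[0,0,0.003],0,0.0],
    [[0,0,0.002],0,0.0],
    [[0,0,0.002],0,0.0],
    [[0,0,0],0,0.0],
    [[0,0,0],0,0.0]
  ]
}}

```text
time: 51.8
tool_pos: [0.6127, -0.0767, 0.1777]
tool_rot: [3.142, 0.0, 3.139]
contact_force: [0.3, 0.6, -0.8]
opening: 0.0288
grip_force: 40.0
```

Request:
{"op": "carry_out", "data": {
  "commands": [
    [[0,0,0.0013],0,0.0],
    [[0,0,0],0,0.0],
    [[0,0,0],0,0.6],
    [[0,0,0],0,0.6],
    [[0,0,-0.02],0,0.6],
    [[0,0,-0.04],0,0.6],
    [[0,0,-0.04],0,0.6],
    [[0,0,0],0,0.6]
  ]
}}

```text
time: 52.8
tool_pos: [0.6139, -0.077, 0.2799]
tool_rot: [-3.14, 0.007, 3.139]
contact_force: [-0.1, -0.1, 0.6]
opening: 0.0551
grip_force: 0.0
```

Request:
{"op": "carry_out", "data": {
  "commands": [
    [[0.0035,0.02,0],0,0.6],
    [[0.007,0.04,0],0,0.6],
    [[0.007,0.04,0],0,0.6],
    [[0.007,0.04,0],0,0.6],
    [[0.007,0.04,0],0,0.6],
    [[0.007,0.04,0],0,0.6],
    [[0.007,0.04,0],0,0.6],
    [[0.007,0.04,0.01],0,0.6],
    [[0.007,0.04,0.02],0,0.6],
    [[0.007,0.04,0.02],0,0.6],
    [[0.007,0.042,0.02],0,0.6],
    [[0,0,0],-0.18,0.6],
    [[0,0,0],-0.18,0.6],
    [[0,0,0],-0.182,0.6],
    [[0,0,0],0,0.6],
    [[0,0,0],0,0.6]
  ],
  "newtons": 8
}}

```text
time: 54.8
tool_pos: [0.5394, 0.3459, 0.2053]
tool_rot: [3.141, -0.002, -2.605]
contact_force: [0.1, 1.0, -0.1]
opening: 0.0553
grip_force: 0.0
```

```bash
python3 s11.py
```

```text
[0.53941336 0.34586568 0.20531784] [ 3.14119806e+00 -1.54593547e-03 -2.60546328e+00]
th0 [0.569  0.3518] 22.0 [0.5863 0.3374] 9.6
th1 [0.5353 0.3465] 1.8 [0.5386 0.3444] 12.2
th2 [0.4822 0.3601] 6.3 [0.4874 0.3637] 11.4
sc2 home head fit (array([ 0.6031, -0.1839]), np.float64(23.3)) [ 0.6035 -0.182 ]
bc home head fit (array([ 0.6161, -0.0815]), np.float64(23.7)) [ 0.6147 -0.0796]
sc1 home head fit (array([0.6068, 0.0169]), np.float64(13.8)) [0.6186 0.0209]
```

Request:
{"op": "carry_out", "data": {
  "commands": [
    [[0.0014,-0.0008,0.025],0,0.6],
    [[0,0,0.025],0,0.6],
    [[0,0,0.0212],0,0.6],
    [[0,0,0],0,0.0],
    [[0,0,0],0,0.0],
    [[0,0,0],0,0.0],
    [[0,0,0],0,0.0],
    [[0,0,0],0,0.5],
    [[0,0,0],0,0.5],
    [[0,0,0],0.175,0.5],
    [[0,0,0],0.175,0.5],
    [[0,0,0],0.175,0.5],
    [[0,0,0],0.175,0.5],
    [[0,0,0],0.175,0.5],
    [[0,0,0],0.175,0.5],
    [[0,0,0],0.175,0.5],
    [[0,0,0],0.175,0.5],
    [[0,0,0],0,0.0],
    [[0,0,0],0,0.0],
    [[0,0,0],0,0.0]
  ],
  "newtons": 8
}}

```text
time: 57.4
tool_pos: [0.5394, 0.344, 0.1348]
tool_rot: [-3.141, -0.0, 2.283]
contact_force: [0.2, -1.1, -0.8]
opening: 0.0297
grip_force: 8.0
```

Request:
{"op": "carry_out", "data": {
  "commands": [
    [[0,0,0],0,0.0],
    [[0,0,0],0,0.0]
  ],
  "newtons": 40
}}

```text
time: 57.65
tool_pos: [0.5394, 0.3441, 0.1348]
tool_rot: [-3.142, -0.0, 2.281]
contact_force: [1.3, -0.4, 0.0]
opening: 0.0286
grip_force: 40.0
```

Request:
{"op": "carry_out", "data": {
  "commands": [
    [[0,0,-0.034],0,0.0],
    [[0,0,-0.034],0,0.0],
    [[0,0,-0.034],0,0.0],
    [[0,0,-0.034],0,0.0],
    [[0,0,-0.034],-0.1713,0.0],
    [[0,0,0],-0.1713,0.0],
    [[0,0,0],-0.1713,0.0],
    [[0,0,0],-0.1713,0.0],
    [[0,0,0],-0.1713,0.0],
    [[0,0,0],0,0.0]
  ]
}}

```text
time: 58.9
tool_pos: [0.5394, 0.3441, 0.3049]
tool_rot: [3.142, -0.0, 3.136]
contact_force: [-0.0, -0.8, -0.7]
opening: 0.0287
grip_force: 40.0
```

Request:
{"op": "carry_out", "data": {
  "commands": [
    [[-0.0044,-0.0177,0],0,0.0],
    [[-0.0088,-0.0355,0],0,0.0],
    [[-0.0088,-0.0355,0],0,0.0],
    [[-0.0088,-0.0355,0],0,0.0],
    [[-0.0088,-0.0355,0],0,0.0],
    [[-0.0088,-0.0355,0],0,0.0],
    [[-0.0088,-0.0355,0],0,0.0],
    [[-0.0088,-0.0355,0],0,0.0],
    [[-0.0088,-0.0355,0],0,0.0],
    [[-0.0044,-0.0177,0],0,0.0],
    [[0,0,0],0,0.0],
    [[0,0,0],0,0.0]
  ]
}}

```text
time: 60.4
tool_pos: [0.617, 0.0253, 0.305]
tool_rot: [3.141, -0.0, 3.138]
contact_force: [0.3, 0.1, -0.4]
opening: 0.029
grip_force: 40.0
```

Request:
{"op": "carry_out", "data": {
  "commands": [
    [[0.0008,-0.0008,0.008],0,0.0],
    [[0,0,0.008],0,0.0],
    [[0,0,0.003],0,0.0],
    [[0,0,0.003],0,0.0],
    [[0,0,0.003],0,0.0],
    [[0,0,0.002],0,0.0],
    [[0,0,0],0,0.0]
  ]
}}

```text
time: 61.28
tool_pos: [0.6165, 0.0236, 0.2778]
tool_rot: [3.141, -0.0, 3.137]
contact_force: [0.7, 0.2, -0.5]
opening: 0.0286
grip_force: 40.0
```

Request:
{"op": "carry_out", "data": {
  "commands": [
    [[0,0.0002,0.004],0,0.0],
    [[0,0,0.008],0,0.0],
    [[0,0,0.01],0,0.0],
    [[0,0,0.01],0,0.0],
    [[0,0,0.01],0,0.0],
    [[0,0,0],0,0.0]
  ]
}}

```text
time: 62.02
tool_pos: [0.616, 0.0238, 0.2347]
tool_rot: [3.141, -0.002, 3.137]
contact_force: [0.2, 0.1, -0.6]
opening: 0.0287
grip_force: 40.0
```

Request:
{"op": "carry_out", "data": {
  "commands": [
    [[0,0,0.015],0,0.0],
    [[0,0,0.015],0,0.0],
    [[0,0,0.015],0,0.0],
    [[0,0,0.006],0,0.0],
    [[0,0,0.003],0,0.0],
    [[0,0,0.002],0,0.0],
    [[0,0,0.002],0,0.0],
    [[0,0,0],0,0.0],
    [[0,0,0],0,0.0]
  ]
}}

```text
time: 63.15
tool_pos: [0.6166, 0.0238, 0.1782]
tool_rot: [3.142, 0.0, 3.137]
contact_force: [-0.8, -0.1, -1.4]
opening: 0.0289
grip_force: 40.0
```

Request:
{"op": "carry_out", "data": {
  "commands": [
    [[0,0,0.0014],0,0.0],
    [[0,0,0],0,0.0],
    [[0,0,0],0,0.6],
    [[0,0,0],0,0.6],
    [[0,0,-0.02],0,0.6],
    [[0,0,-0.04],0,0.6],
    [[0,0,-0.04],0,0.6],
    [[0.04,0,0],0,0.6],
    [[0.04,0,0],0,0.6],
    [[0.04,0,0],0,0.6],
    [[0,0,0],0,0.6]
  ]
}}

```text
time: 64.53
tool_pos: [0.4945, 0.0245, 0.2771]
tool_rot: [3.141, -0.0, 3.137]
contact_force: [1.3, 1.0, 0.7]
opening: 0.0551
grip_force: 0.0
```

```bash
python3 s11.py; cat > s12.py <<'E'
from h import *
t=pic('top','t12');s=pic('side','s12')
bt=np.array([.0022,-.0008]);bs=np.array([-.0022,.003])
x0=np.array((.588,-.302))
for m in([(.022,.081,1)],[(.022,.083,1)],[(.022,.079,1)]):
    a,fa=circ(t,x0-bt,m,.008);b,fb=circ(s,x0-bs,m,.008);print(a+bt,fa,b+bs,fb)
# bar top quad fit: dark fraction contrast on the bar outline at z=.113
g=cv2.GaussianBlur(cv2.cvtColor(s['pixels'],cv2.COLOR_RGB2GRAY),(0,0),.8)
a=cv2.resize(np.ascontiguousarray(t['pixels'][175:225,415:475,::-1]),(480,400),interpolation=2)
u=proj(s,[.59,-.305,.1]).astype(int)
b=cv2.resize(np.ascontiguousarray(s['pixels'][u[1]-20:u[1]+20,u[0]-16:u[0]+16,::-1]),(320,400),interpolation=2)
def mark(im,p,off,k,b):
    for dx,dy in((-1,-1),(-1,1),(1,1),(1,-1)):
        c=np.array([.588,-.302])-b+np.array([[.995,.097],[-.097,.995]])@[dx*.021,dy*.007]
        q=(proj(p,[*c,.113])-off)*k+k/2
        cv2.circle(im,tuple(int(v) for v in q),3,(0,0,255),-1)
mark(a,t,[415,175],8,bt);mark(b,s,[u[0]-16,u[1]-20],10,bs)
cv2.imwrite('pics/knob.png',np.hstack([a,b]))
E
python3 s12.py
```

```text
[0.49449374 0.0245285  0.27705025] [ 3.14144179e+00 -2.30029343e-04  3.13731326e+00]
th0 [0.5877 0.3376] 11.2 [0.5858 0.3373] 24.2
th1 [0.5358 0.3382] -1.1 [0.5506 0.3461] 11.8
th2 [0.4918 0.3658] 4.9 [0.5199 0.3527] 5.5
sc2 home head fit (array([ 0.5997, -0.1796]), np.float64(13.9)) [ 0.6035 -0.182 ]
bc home head fit (array([ 0.616 , -0.0813]), np.float64(23.0)) [ 0.6147 -0.0796]
sc1 home head fit (array([0.6204, 0.0174]), np.float64(22.7)) [0.6186 0.0209]
[ 0.5934 -0.3029] 27.3 [ 0.5934 -0.3073] 10.3
[ 0.5929 -0.3023] 27.3 [ 0.5924 -0.3037] 10.3
[ 0.5937 -0.3032] 27.2 [ 0.5943 -0.3106] 10.3
```

View pics/knob.png

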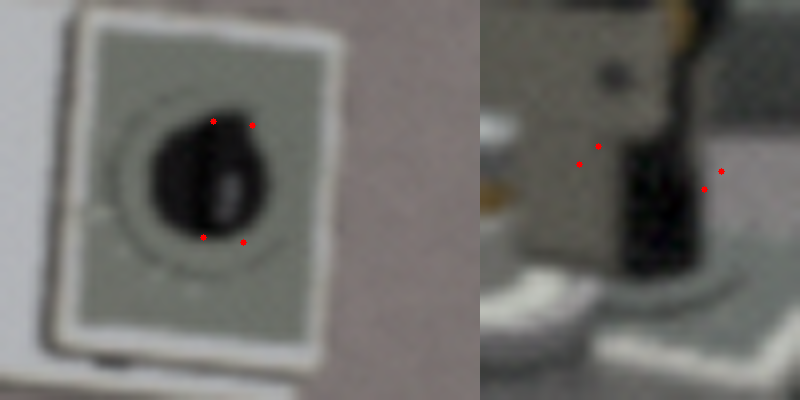

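Request:
{"op": "carry_out", "data": {
  "commands": [
    [[-0.005,-0.0165,0],0,0.6],
    [[-0.0099,-0.0327,0],0,0.6],
    [[-0.0099,-0.0327,0],0,0.6],
    [[-0.0099,-0.0327,0],0,0.6],
    [[-0.0099,-0.0327,0],0,0.6],
    [[-0.0099,-0.0327,0],0,0.6],
    [[-0.0099,-0.0327,0],0,0.6],
    [[-0.0099,-0.0327,0],0,0.6],
    [[-0.0099,-0.0327,0],0,0.6],
    [[-0.0099,-0.0327,0],0,0.6],
    [[-0.005,-0.0165,0],0,0.6],
    [[0,0,0.04],0.093,0.6],
    [[0,0,0.04],0,0.6],
    [[0,0,0],0,0.6],
    [[0,0,0],0,0.6]
  ],
  "newtons": 10
}}

```text
time: 66.6
tool_pos: [0.5948, -0.3046, 0.1978]
tool_rot: [-3.141, 0.002, 3.044]
contact_force: [0.5, -0.3, -0.6]
opening: 0.0551
grip_force: 0.0
```

Request:
{"op": "carry_out", "data": {
  "commands": [
    [[0.003,0.0013,0.03],0,0.6],
    [[0,0,0.03],0,0.6],
    [[0,0,0.02],0,0.6],
    [[0,0,0.011],0,0.6],
    [[0,0,0],0,0.6],
    [[0,0,0],0,0.0],
    [[0,0,0],0,0.0],
    [[0,0,0],0,0.0],
    [[0,0,0],0,0.0],
    [[0,0,0],0,0.0]
  ],
  "newtons": 10
}}

```text
time: 67.85
tool_pos: [0.592, -0.3017, 0.1068]
tool_rot: [-3.141, 0.002, 3.044]
contact_force: [0.4, 2.4, 6.2]
opening: 0.0141
grip_force: 12.0
```

Request:
{"op": "carry_out", "data": {
  "commands": [
    [[0,0,-0.001],0.15,0.0],
    [[0,0,0],0.15,0.0],
    [[0,0,0],0.15,0.0],
    [[0,0,0],0.15,0.0],
    [[0,0,0],0.15,0.0],
    [[0,0,0],0.15,0.0],
    [[0,0,0],0.15,0.0],
    [[0,0,0],0.15,0.0],
    [[0,0,0],0,0.0],
    [[0,0,0],0,0.0],
    [[0,0,0],0,0.0]
  ],
  "newtons": 20
}}

```text
time: 69.22
tool_pos: [0.5915, -0.3023, 0.1068]
tool_rot: [3.141, 0.001, 1.846]
contact_force: [-0.1, -2.6, 2.7]
opening: 0.0136
grip_force: 21.4
```

Request:
{"op": "carry_out", "data": {
  "commands": [
    [[0,0,0],0,0.6],
    [[0,0,0],0,0.6],
    [[0,0,0],0,0.6],
    [[0,0,-0.03],0,0.6],
    [[0,0,-0.04],0,0.6],
    [[0,0,-0.04],0,0.6],
    [[0,0,-0.04],0,0.6],
    [[0.02,-0.05,0],0,0.6],
    [[0.02,-0.05,0],0,0.6],
    [[0.02,-0.05,0],0,0.6],
    [[0,0,0],0,0.6],
    [[0,0,0],0,0.6]
  ]
}}

```text
time: 70.72
tool_pos: [0.431, -0.2848, 0.2565]
tool_rot: [3.141, 0.0, 1.844]
contact_force: [0.2, -0.0, 0.2]
opening: 0.0547
grip_force: 0.0
```

```bash
python3 s11.py; cat > s13.py <<'E'
from h import *
t=pic('top','t13');s=pic('side','s13')
bt=np.array([.0022,-.0008]);bs=np.array([-.0022,.003])
g=cv2.GaussianBlur(cv2.cvtColor(s['pixels'],cv2.COLOR_RGB2GRAY),(0,0),.7)
gt=cv2.GaussianBlur(cv2.cvtColor(t['pixels'],cv2.COLOR_RGB2GRAY),(0,0),.7)
# bar direction from the dark blobs: silhouette overlap of the model bar (z .085-.113) plus disc
def sil(p,b,sp,sh):
    m=np.zeros(sh,np.uint8);a=-.097-sp;c,si=np.cos(a),np.sin(a);C=np.array([.592,-.302])-b
    pts=[proj(p,[C[0]+c*dx-si*dy,C[1]+si*dx+c*dy,z]) for dx in(-.021,.021) for dy in(-.007,.007) for z in(.081,.113)]
    cv2.fillConvexPoly(m,cv2.convexHull((np.array(pts)*16).astype(np.int32)),1,shift=4)
    d=[proj(p,[C[0]+.022*np.cos(q),C[1]+.022*np.sin(q),z]) for q in np.linspace(0,6.28,40) for z in (.075,.081)]
    cv2.fillConvexPoly(m,cv2.convexHull((np.array(d)*16).astype(np.int32)),1,shift=4)
    return m
for sp in np.arange(0,2.3,.2):
    r=[]
    for p,b,G in((t,bt,gt),(s,bs,g)):
        u=proj(p,[.592,-.302,.095]).astype(int);w=np.zeros(G.shape,bool);w[u[1]-16:u[1]+14,u[0]-16:u[0]+16]=1
        D=(G<55)&w;M=sil(p,b,sp,G.shape)>0;r.append(round((D&M).sum()/(D|M).sum(),3))
    print(round(sp,1),r)
for n in ('big_lid_a_boss',): print([(atz(s,d['at'],.02)[:2]+bs,round(d['p'],2)) for d in robot.tip_of(s,n)])
print('bl1',*[ (circ(p,np.array((.434,.144))-b,BL,.03)[0]+b) for p,b in((t,bt),(s,bs))])
E
python3 s13.py
```

```text
[ 0.43100348 -0.28477325  0.25651089] [3.14115082e+00 6.88299244e-05 1.84397639e+00]
th0 [0.5883 0.3376] 11.8 [0.5859 0.3374] 24.4
th1 [0.5426 0.3584] 4.6 [0.5504 0.3463] 11.9
th2 [0.4916 0.3659] 5.1 [0.5161 0.3534] 5.3
sc2 home head fit (array([ 0.603 , -0.1844]), np.float64(23.2)) [ 0.6035 -0.182 ]
bc home head fit (array([ 0.6164, -0.0813]), np.float64(23.6)) [ 0.6147 -0.0796]
sc1 home head fit (array([0.6196, 0.0186]), np.float64(23.9)) [0.6186 0.0209]
0.0 [np.float64(0.678), np.float64(0.305)]
0.2 [np.float64(0.669), np.float64(0.307)]
0.4 [np.float64(0.677), np.float64(0.322)]
0.6 [np.float64(0.688), np.float64(0.343)]
0.8 [np.float64(0.695), np.float64(0.359)]
1.0 [np.float64(0.713), np.float64(0.375)]
1.2 [np.float64(0.719), np.float64(0.385)]
1.4 [np.float64(0.716), np.float64(0.374)]
1.6 [np.float64(0.704), np.float64(0.354)]
1.8 [np.float64(0.687), np.float64(0.329)]
2.0 [np.float64(0.682), np.float64(0.315)]
2.2 [np.float64(0.693), np.float64(0.304)]
[(array([0.4588, 0.1635]), 0.83)]
bl1 [0.4581 0.1528] [0.4578 0.1566]
```

```bash
python3 -c "
from cell import robot
print(robot.hand_in())"
```

```text
the job is handed in; nothing more can be done
None
```

I handed the job in at about 71 s. By the final camera fits, all three cups are closed with a lid and thermometer home, the knob is at about 1.2, the spare lid is on the bench and the spare thermometer is in the rack, but the hand-in returned no verdict.

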